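Pull apart jammed nested tubs and sort them into their size bays

ROBOT

A 7-joint arm with a two-finger parallel gripper is mounted at the origin on the work surface. World frame = base frame: x ahead of the robot, y to its left, z up, the work surface at z = 0. Lengths are in mm, angles in rad, forces in N, time in s.
With the tool pointing down it reaches from about 400 to 875 mm from the base axis. Payload 4.4 kg.
Tool frame: the origin (TCP) lies midway between the tips of the shut fingers; the grasp point (between the pads) lies 19 mm behind it; x points along the fingers, y is the direction in which the jaws open and shut, and the axes are right-handed (so a half turn about x gives the same grasp; the last joint's range is limited). The gripper opens to 85 mm and grips with 20 to 120 N. Pads are 22 mm wide; open, the fingers measure 114 mm over their backs; the gripper's body (76 mm by 85 mm) begins 54 mm behind the grasp point. The pads swing forward as they close: fully open they stand 13 mm farther back than shut.
Start: joints at [-0.066, 0.628, 0.038, 1.517, -0.027, 0.996, -0.02], TCP at [650.014, 0.027, 231.313] pointing down, gripper open.
Joint ranges: [-3.06, 3.06], [-0.37, 2.12], [-1.25, 1.32], [0.18, 2.47], [-1.1, 4.24], [0.23, 1.98], [-2.94, 2.94]. Speed limits (rad/s): [2.57, 2.57, 3.14, 3.14, 3.14, 3.14, 3.14].

INTERFACE

Orientations are given as [roll, pitch, yaw] about the fixed x, y, z axes, in that order (R = Rz(yaw) Ry(pitch) Rx(roll)).
In Python, from cell import ctrl gives the robot as it stands.
- The arm moves only by the tool arm_command, never from a script. Its argument "series" is a list of rows, each a list of 7 numbers: the opening, from 0 (shut) to 1 (fully open), then the shift along the world's x, y, z in cm, then the turn, a rotation vector about the world's x, y, z in degrees. In form: [[claw, x, y, z, rx, ry, rz], ...]. A call has 1 to 20 rows; each row shifts and turns the commanded pose from where the row before left it; what a row does not reach is not made up. A row lasts 1/12 s, in which the tool goes at most 41.7 mm and 7.16 degrees, less where a joint would pass 70% of its speed; a pose out of reach is approached as far as the arm can. A call with a gripper value outside its range is refused whole. The fingers move at their own pace and stop on an object; the grip force is fixed at half the most. Time passes only in rows, so rows that do not move let the fingers close. It gives the time, the measured TCP pose, the force and the opening at its end, in the units of the state.
- ctrl.read_state(): the state, without advancing time (a new reading comes with each control period).
- ctrl.get_image(name): name is "scene" or "side" or "wrist"; returns the picture (480x640x3 uint8, blue, green, red); there is no depth.
- ctrl.calibration(name): a dict with "fovy" (degrees; the focal length in pixels is half the picture's height over the tangent of half this angle, whatever the lens; pixels are square), "cx", "cy" (the principal point, pixels), "cam_to_world" (4x4, takes a point from camera to world coordinates); the wrist camera has in their place "T_tool_cam" (4x4, takes a point from camera to tool coordinates, whose origin is the TCP and whose axes are the tool frame's). Camera axes: x right, y up, looking along -z (the intrinsics and any distortion apply to the point x, -y, -z); pixel columns grow to the right and rows downward; lengths in mm; the calibration is good to about 2 mm. A picture is of the moment at which its call begins: read the wrist's pose just before it. calibration takes no time and is no camera call.
- ctrl.finish_job(): hands the job in, once; it reports no verdict.
Trained networks look in the newest picture that a camera, given by its name, has taken for a name from the list of things; names that differ only in an ending like _2 or _b are one class to them, and where a whole thing is asked for, a point or a joint stands for the part that bears it (a point fixed in the world has none). Each returns a list of dicts, best first, with "conf" (0 to 1); they miss things now and then, are a little off and sometimes report something else, mostly with a low value. They report only what shows in the picture. A call takes as long as a camera call. They do not tell look-alikes from the thing itself.
- ctrl.spot_in(label, camera): "centre" ([x, y, z] in mm, in world coordinates, good to about 4 mm: the middle of the surface that is visible of it).
The state is a dict: "clock": time; "qpos": joint angles; "qd": joint speeds; "tau": joint torques, N m; "eef_pos": TCP position; "tool_rot": TCP orientation; "force": force on the tool from outside, world axes, zero at the start; "torque": the same for the moment, N m; "width": finger opening in mm.
Only numpy, scipy, OpenCV 4.12 (cv2) and the standard library are available. Lean on these libraries where they do the work, as an engineer would, in place of code of your own. Each camera call takes 0.05 s, during which the arm holds its last target.

TASK

Three flat-backed tubs lie jammed one inside another on the bench. Pull them apart, first the small yellow one out of the blue one, then the blue one out of the green one (the two steel blocks of the bench stop can hold the others back by the lip), and lay each tub flat on its back inside the yellow-edged bay of its own size, the one with its patch of colour. Leave the glue can, the jar and the brass weight standing where they are.

Things in the scene. Friction and masses are not known exactly. Their poses are not given: they have to be found in the camera images.
- small_center (a point): Small yellow flat-backed tub lying on its back, walls 3 mm, 110 g. Body 120 mm long (x, to the mouth), 48 wide (y), 44 high (z). Point: middle of the body, half-way up. Lip on the last 8 mm at the mouth: stands out 12 mm each side (down to the underside) and 10 mm on top. At the start it sticks 51 to 59 mm out of the medium tub's mouth, underside 6 mm above the bench.
- medium_center (a point): Medium blue flat-backed tub lying on its back, walls 3 mm, 160 g. Body 130 mm long (x, to the mouth), 58 wide (y), 54 high (z). Point: middle of the body, half-way up. Lip on the last 8 mm at the mouth: stands out 12 mm each side (down to the underside) and 10 mm on top. At the start it sticks 58 to 66 mm out of the large tub's mouth, underside 3 mm above the bench.
- large_center (a point): Large green flat-backed tub lying on its back, walls 3 mm, 220 g. Body 140 mm long (x, to the mouth), 68 wide (y), 64 high (z). Point: middle of the body, half-way up. Lip on the last 8 mm at the mouth: stands out 12 mm each side (down to the underside) and 10 mm on top. Loose on the bench: a pull slides the whole nest until this tub's lip meets the stop.
- medium_cap (a point): top of the black 18 mm square, 6 mm high cap on the medium tub, 20 mm behind its mouth: under it a sprung ball presses on the small tub, so that sliding that out takes a straight pull of about 4 to 12 N, more the faster,. The tubs have 2 mm play on each side and cannot be lifted out of one another.
- large_cap (a point): top of the same kind of cap on the large tub, 20 mm behind its mouth: its ball grips the medium tub harder, about 7 to 20 N to slide it out, so the small tub comes out first.
- stop_mid (a point): bench stop: two fixed steel blocks, 14 mm (x) by 34 (y) by 36 high, inner faces 35 mm either side of this point, reaching from x = 0 to 14 mm. Point: on the bench, level with their rear faces. Its x axis is the pull direction. The smaller tubs' bodies pass between the blocks; the large tub's lip starts 6 to 28 mm behind them and cannot pass.
- bay_small_floor (a point): bay of the small tub, the smallest of three fixed shallow trays: wooden floor 4 mm thick, yellow rim reaching 12 mm above the bench, clear inside 148 mm (x) by 100 mm (y), a yellow patch the size of the tub painted on the floor. This point is the middle of its floor's upper face. The tub may lie either way round along x.
- bay_medium_floor (a point): bay of the medium tub, like the small bay but clear inside 158 mm (x) by 110 mm (y) and with a blue patch. This point is the middle of its floor's upper face.
- bay_large_floor (a point): bay of the large tub, the biggest, clear inside 168 mm (x) by 120 mm (y), with a green patch. This point is the middle of its floor's upper face.
- glue_center (a point): red glue can standing upright, 60 mm diameter, 110 mm high, a bystander; this point is its centre.
- jar_center (a point): amber glass jar with a brass cap standing upright, 64 mm diameter, 100 mm high, a bystander; this point is its centre.
- weight_center (a point): brass weight standing upright, 72 mm diameter, 93 mm high with a knob on top, a bystander; this point is half-way up.
There are look-alikes about, which are no part of the job. What is meant by the part that bears medium_center is not pink, and is the larger of those in its own colour.

How it is judged (in metres and radians):
On the way, in this order (a step that is already met when the one before it is completed fails the run):
1. the small tub is out of the medium one, which is still in the large one (distance between small_center and medium_center above 0.125 m and distance between medium_center and large_center below 0.12 m), for 0.1 s.
2. the medium tub is out of the large one (distance between medium_center and large_center above 0.135 m), for 0.1 s.
At the end, for the whole second after the job is handed in: Each tub lies at rest on its flat back (within 0.08 rad) on the floor of the bay of its own size: its middle within 22 mm of the bay's middle along both bay axes and within 5 mm of its resting height (x of small_center in the frame of bay_small_floor between -0.022 and 0.022 m and y of small_center in the frame of bay_small_floor between -0.022 and 0.022 m and z of small_center in the frame of bay_small_floor between 0.017 and 0.027 m and angle between each of small_center, medium_center, large_center's own z axis and vertical below 0.08 rad and linear speed of each of small, medium, large below 0.02 m/s and x of medium_center in the frame of bay_medium_floor between -0.022 and 0.022 m and y of medium_center in the frame of bay_medium_floor between -0.022 and 0.022 m and z of medium_center in the frame of bay_medium_floor between 0.022 and 0.032 m and x of large_center in the frame of bay_large_floor between -0.022 and 0.022 m and y of large_center in the frame of bay_large_floor between -0.022 and 0.022 m and z of large_center in the frame of bay_large_floor between 0.027 and 0.037 m); the robot touches nothing.
It fails at once if the glue is moved more than 30 mm or tipped over (distance of glue_center from where it was at the start of the episode above 0.03 m or angle between glue_center's own z axis and vertical above 0.4 rad).
It fails at once if the jar is moved more than 30 mm or tipped over (distance of jar_center from where it was at the start of the episode above 0.03 m or angle between jar_center's own z axis and vertical above 0.4 rad).
It fails at once if the weight is moved more than 30 mm or tipped over (distance of weight_center from where it was at the start of the episode above 0.03 m or angle between weight_center's own z axis and vertical above 0.4 rad).
It also fails if it takes over 67 s, if anything falls off the work surface, if the arm or the gripper's body presses on something with over 40 N, if the wrist force passes 120 N, or if a joint passes its speed limit or range.

## Working session

There is one attempt and no reset: what is moved stays moved. The work goes in short steps, Python scripts to look and compute and a tool call to move; the robot and the scene stay as the last step left them, time stands still between calls to the robot, and variables do not carry over. Pictures are saved under pics/ and viewed, and the job is handed in when it is done.

Besides the shell and the picture viewer there is one more tool, called after "Request:" as a command line: name --pt "numbers of a row" for each row, then --argument value for the rest. arm_command: Moves the arm, as the interface text tells. Its arguments: {"type":"object","properties":{"series":{"type":"array"}},"required":["series"]}

```bash
ls; mkdir -p pics; python3 - <<'E'
from cell import ctrl
import cv2
print(ctrl.read_state())
for n in ["scene","side","wrist"]:
    cv2.imwrite(f"pics/{n}0.png",ctrl.get_image(n)); print(n,ctrl.calibration(n))
E
```

```text
pics
{'clock': 0.0, 'qpos': array([-0.06579537,  0.62939175,  0.03844773,  1.51837824, -0.02698833,
        0.99629873, -0.02001692]), 'qd': array([ 3.07367303e-04,  2.85534447e-04, -9.46298148e-04,  9.07997108e-04,
        2.34914915e-04,  2.63048202e-04, -6.57474304e-05]), 'tau': array([-1.11932164e-03, -5.63405585e+01,  1.22606792e+00, -1.93450052e+01,
        1.09587883e-02,  1.05136272e-02, -8.84369996e-06]), 'eef_pos': array([6.49364104e+02, 1.84961768e-02, 2.30356366e+02]), 'tool_rot': array([-1.54948352,  1.56883851, -3.12029996]), 'force': array([0.38884311, 0.44831991, 0.31405102]), 'torque': array([-0.01189436, -0.00150862,  0.03680477]), 'width': 85.52912488403561}
scene {'fovy': 49.696514321644145, 'cx': 318.5984521472132, 'cy': 247.19246096521593, 'cam_to_world': array([[-4.82834290e-01, -6.84769779e-01,  5.45858406e-01,
         1.20004516e+03],
       [ 8.75695506e-01, -3.81344442e-01,  2.96198916e-01,
         4.04748865e+02],
       [ 5.33200318e-03,  6.21020746e-01,  7.83775990e-01,
         1.08194805e+03],
       [ 0.00000000e+00,  0.00000000e+00,  0.00000000e+00
[... 212 characters left out ...]
],
       [-3.03641035e-02,  6.81781256e-01, -7.30925673e-01,
        -6.56100316e+02],
       [-1.01234791e-02,  7.31015582e-01,  6.82285669e-01,
         6.75720204e+02],
       [ 0.00000000e+00,  0.00000000e+00,  0.00000000e+00,
         1.00000000e+00]])}
wrist {'fovy': 67.89089115891917, 'cx': 322.0384353771514, 'cy': 241.20542333982476, 'T_tool_cam': array([[-5.68368903e-04,  3.10587553e-01, -9.50544606e-01,
        -1.42500229e+02],
       [ 9.99999573e-01, -5.16575591e-04, -7.66729519e-04,
        -4.87059237e-01],
       [-7.29164787e-04, -9.50544636e-01, -3.10587127e-01,
        -7.83043420e+01],
       [ 0.00000000e+00,  0.00000000e+00,  0.00000000e+00,
         1.00000000e+00]])}
```

View pics/scene0.png

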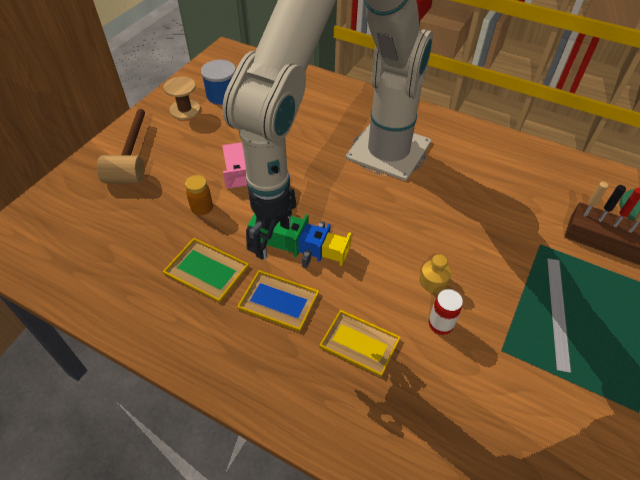

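View pics/side0.png

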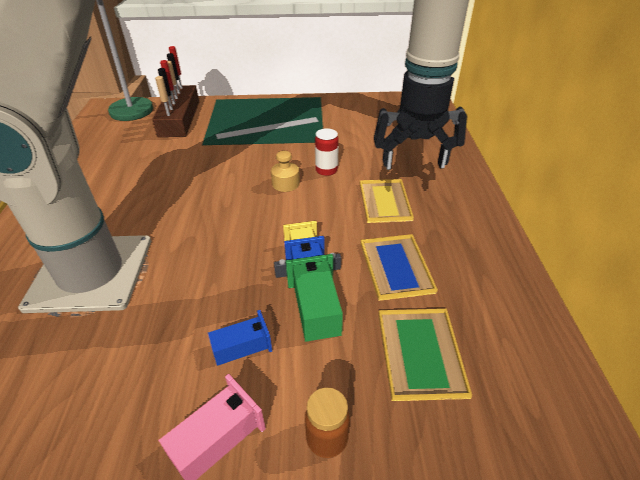

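View pics/wrist0.png

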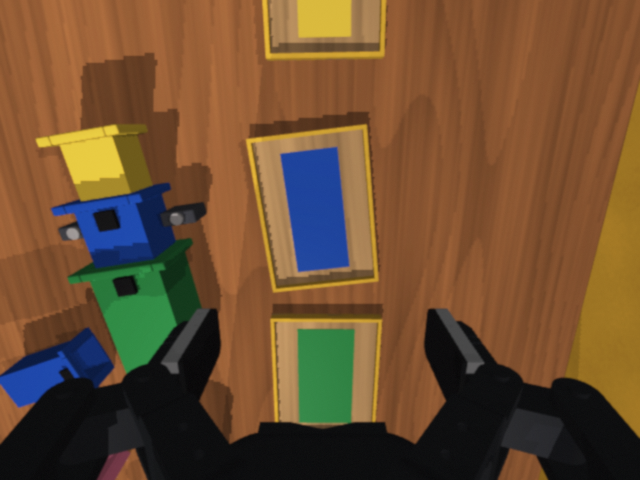

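```bash
python3 - <<'E'
from cell import ctrl
import numpy as np
for c in ["scene","side"]:
  for l in "small_center medium_center large_center medium_cap large_cap stop_mid bay_small_floor bay_medium_floor bay_large_floor glue_center jar_center weight_center".split():
    r=ctrl.spot_in(l,c)
    print(c,l,[(round(d["conf"],2),np.round(d["centre"]).tolist()) for d in r])
E
```

```text
scene small_center [(0.58, [460.0, 56.0, 49.0])]
scene medium_center [(0.56, [332.0, -350.0, 53.0]), (0.47, [494.0, -351.0, 72.0])]
scene large_center [(0.94, [497.0, -79.0, 59.0])]
scene medium_cap [(0.75, [529.0, 364.0, 88.0]), (0.72, [331.0, -344.0, 56.0]), (0.56, [479.0, -6.0, 53.0])]
scene large_cap [(0.76, [498.0, -76.0, 65.0])]
scene stop_mid [(0.69, [511.0, -6.0, 36.0])]
scene bay_small_floor [(0.93, [652.0, 216.0, 6.0])]
scene bay_medium_floor [(0.68, [646.0, -9.0, 5.0])]
scene bay_large_floor [(0.72, [658.0, -213.0, 4.0])]
scene glue_center [(0.93, [529.0, 362.0, 88.0])]
scene jar_center [(0.64, [496.0, -349.0, 72.0])]
scene weight_center [(0.61, [423.0, 303.0, 48.0]), (0.32, [512.0, -5.0, 38.0])]
side small_center [(0.55, [447.0, 62.0, 51.0])]
side medium_center [(0.94, [455.0, -0.0, 54.0]), (0.75, [318.0, -370.0, 49.0]), (0.67, [338.0, -204.0, 38.0])]
side large_center [(0.95, [470.0, -137.0, 64.0]), (0.27, [404.0, 282.0, 48.0])]
side medium_cap [(0.88, [339.0, -204.0, 39.0]), (0.65, [323.0, -364.0, 51.0]), (0.57, [454.0, 4.0, 58.0])]
side large_cap [(0.81, [469.0, -128.0, 63.0])]
side stop_mid []
side bay_small_floor [(0.81, [649.0, 210.0, 6.0])]
side bay_medium_floor [(0.75, [644.0, -18.0, 3.0]), (0.64, [514.0, 339.0, 71.0])]
side bay_large_floor [(0.92, [654.0, -230.0, 7.0])]
side glue_center [(0.79, [511.0, 341.0, 69.0])]
side jar_center [(0.83, [483.0, -374.0, 96.0])]
side weight_center [(0.68, [658.0, -235.0, 3.0])]
```

```bash
cat > h.py <<'E'
import numpy as np, cv2
from cell import ctrl
from scipy.spatial.transform import Rotation as R
def campose(name, st=None):
    c=ctrl.calibration(name)
    if name!="wrist": return c, np.array(c["cam_to_world"])
    st=st or ctrl.read_state()
    T=np.eye(4); T[:3,:3]=R.from_euler('xyz',st["tool_rot"]).as_matrix(); T[:3,3]=st["eef_pos"]
    return c, T@np.array(c["T_tool_cam"])
def ray(name,uv,st=None):
    c,T=campose(name,st); f=240/np.tan(np.radians(c["fovy"]/2))
    d=T[:3,:3]@np.array([(uv[0]-c["cx"])/f,-(uv[1]-c["cy"])/f,-1]); return T[:3,3],d
def onz(name,uv,z,st=None):
    o,d=ray(name,uv,st); return np.round(o+d*(z-o[2])/d[2],1)
def proj(name,p,st=None):
    c,T=campose(name,st); f=240/np.tan(np.radians(c["fovy"]/2))
    q=np.linalg.inv(T)@np.r_[p,1]; return np.round([c["cx"]+f*q[0]/-q[2],c["cy"]-f*q[1]/-q[2]],1)
def crop(src,dst,x0,y0,x1,y1,s):
    im=cv2.imread(src)[y0:y1,x0:x1]; im=cv2.resize(im,None,fx=s,fy=s,interpolation=cv2.INTER_CUBIC)
    for k in range(0,x1-x0,10): cv2.line(im,(k*s,0),(k*s,10 if (x0+k)%50 else 25),(255,255,255),1)
    for k in range(0,y1-y0,10): cv2.line(im,(0,k*s),(10 if (y0+k)%50 else 25,k*s),(255,255,255),1)
    cv2.imwrite(dst,im)
E
python3 - <<'E'
from h import *
crop("pics/wrist0.png","pics/w0c.png",0,100,250,400,2) if 0 else crop("pics/wrist0.png","pics/w0c.png",30,110,230,300,4-1)
crop("pics/side0.png","pics/s0c.png",260,210,360,350,4)
crop("pics/scene0.png","pics/c0c.png",230,200,370,280,5)
print(ctrl.read_state()["clock"])
E
```

```text
1.35
```

View pics/w0c.png

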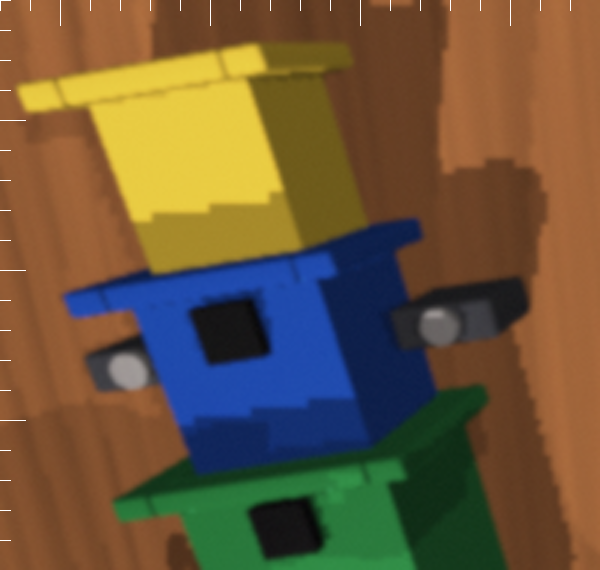

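View pics/s0c.png

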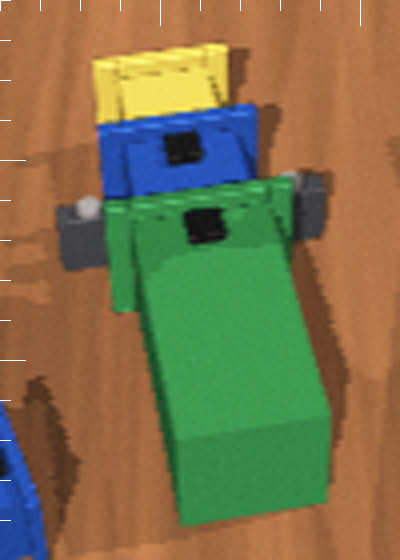

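View pics/c0c.png

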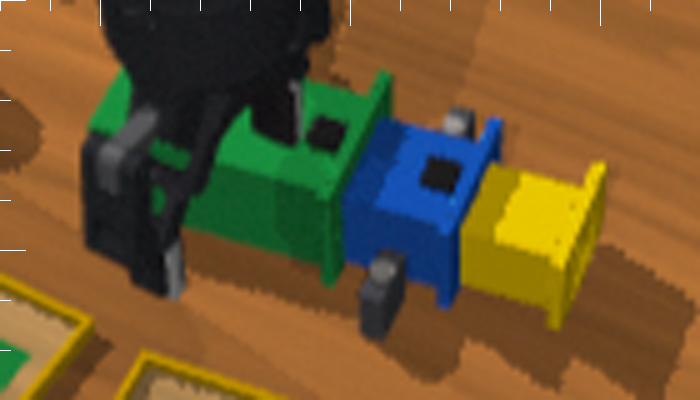

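```bash
python3 - <<'E'
from h import *
P={"mcap":(63,(106.7,220.3),(305.5,247.2),(318,234.6)),"lcap":(70,(125.3,286),(311.5,266.5),(295.4,226.8)),
"boltA":(36,(73,233.3),(282,262),(321.8,224.4)),"boltB":(36,(176.7,219),(332.5,255),(306.8,254))}
for k,(z,*uv) in P.items():
    print(k,*[onz(n,u,z) for n,u in zip(("wrist","side","scene"),uv)])
# bay patch corners in wrist
for n,uv in dict(blue=[(281,153),(337,148),(349,267),(298,271)],green=[(298,329),(354,330),(353,422),(298,422)]).items():
    print(n,[onz("wrist",u,4) for u in uv])
print(campose("wrist")[1][:3,3], ctrl.read_state()["eef_pos"])
E
```

```text
mcap [456.1  -3.6  63. ] [455.4  -9.4  63. ] [455.2  -1.5  63. ]
lcap [466.  -65.1  70. ] [466.5 -70.5  70. ] [465.7 -62.1  70. ]
boltA [403.5 -24.   36. ] [406.9 -22.5  36. ] [399.5 -20.5  36. ]
boltB [507.9  -9.3  36. ] [510.1  -6.5  36. ] [505.6  -6.1  36. ]
blue [array([608.4,  51.1,   4. ]), array([664.8,  56.1,   4. ]), array([680. , -72.8,   4. ]), array([622.9, -77.7,   4. ])]
green [array([ 621.4, -152.1,    4. ]), array([ 687.9, -153.5,    4. ]), array([ 690.5, -291.3,    4. ]), array([ 618.6, -291.3,    4. ])]
[649.54926329  78.31275392 373.80253424] [6.50041475e+02 9.65606675e-03 2.31300863e+02]
```

```bash
python3 - <<'E'
from h import *
st=ctrl.read_state()
print(R.from_euler('xyz',st["tool_rot"]).as_matrix().round(3))
f=lambda x,y:(30+x/3,110+y/3)
for n,q in dict(Lf=(18,88),Lr=(25,112),Rf=(262,45),Rr=(267,70)).items(): print("small",n,onz("wrist",f(*q),60))
for n,q in dict(Lr=(72,318),Rr=(338,277)).items(): print("med",n,onz("wrist",f(*q),67))
g=lambda x,y:(230+x/5,200+y/5)
print("scene small lip top", onz("scene",g(600,163),60),onz("scene",g(553,265),50))
s=lambda x,y:(260+x/4,210+y/4)
print("side small",onz("side",s(94,62),60),onz("side",s(227,46),60))
# small bay floor from side & scene
for uv in [(362,184),(399,181),(411,218),(369,221)]: print("side bay rim",onz("side",uv,12))
for uv in [(361,313),(398,343),(380,373),(322,344)]: print("scene bay rim",onz("scene",uv,12))
E
```

```text
[[ 0.  1. -0.]
 [ 0. -0. -1.]
 [-1.  0. -0.]]
small Lf [407.6  66.4  60. ]
small Lr [408.   59.8  60. ]
small Rf [478.5  78.   60. ]
small Rr [478.7  71.3  60. ]
med Lr [412.7   1.4  67. ]
med Rr [493.   13.7  67. ]
scene small lip top [407.  66.  60.] [470.7  72.2  50. ]
side small [409.1  62.8  60. ] [480.2  73.   60. ]
side bay rim [600.6 273.3  12. ]
side bay rim [696.9 282.2  12. ]
side bay rim [700.7 133.1  12. ]
side bay rim [601.9 126.5  12. ]
scene bay rim [581.5 186.2  12. ]
scene bay rim [612.2 295.7  12. ]
scene bay rim [699.6 290.3  12. ]
scene bay rim [699.3 144.1  12. ]
```

Request:
arm_command --pt "1 -2.5 0.5 -0.5 0 0 1" --pt "1 -2.5 0.5 -1 0 0 1" --pt "1 -2.5 0.5 -1 0 0 1" --pt "1 -2.5 0.5 -1 0 0 1" --pt "1 -2.5 0.5 -1 0 0 1" --pt "1 -2.5 0.5 -1 0 0 1" --pt "1 -2.5 0.5 -1 0 0 1" --pt "1 -2.5 0.5 -0.5 0 0 1" --pt "1 -0.3 0.1 0 0 0 1" --pt "1 0 0 0 0 0 0" --pt "1 0 0 0 0 0 0"

```text
clock: 2.27
eef_pos: [448.5, 41.1, 161.8]
tool_rot: [1.539, 1.568, 0.125]
force: [0.7, 0.3, 0.2]
width: 85.4
```

```bash
python3 - <<'E'
from h import *
st=ctrl.read_state(); print(st["eef_pos"],st["tool_rot"],st["qpos"].round(2),st["width"])
cv2.imwrite("pics/w1.png",ctrl.get_image("wrist"))
E
```

```text
[448.46858952  41.1464158  161.83313165] [1.53908183 1.56836846 0.12511023] [-0.14  0.46 -0.01  2.13  0.01  0.55 -0.01] 85.36221135708081
```

View pics/w1.png

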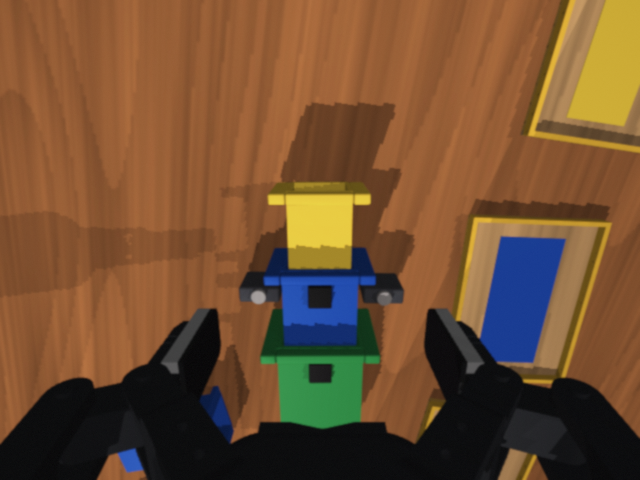

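```bash
python3 - <<'E'
from h import *
print("lip rear",onz("wrist",(319,204),60),"L",onz("wrist",(269,204),60),"R",onz("wrist",(370,203),60))
print("med lip top rear",onz("wrist",(265,284),67),onz("wrist",(375,284),67), "front",onz("wrist",(319,268),67))
print("bolts",onz("wrist",(258,297),36),onz("wrist",(385,298),36))
print("caps",onz("wrist",(320,296),63),onz("wrist",(320,373),70))
print("blue patch",[onz("wrist",u,4) for u in [(502,237),(565,239),(535,362),(482,359)]])
E
```

```text
lip rear [442.6  66.1  60. ] L [408.2  60.7  60. ] R [477.6  72.3  60. ]
med lip top rear [412.7   2.9  67. ] [491.9  15.3  67. ] front [449.6  21.4  67. ]
bolts [405.2 -24.9  36. ] [510.1  -9.4  36. ]
caps [454.1  -2.5  63. ] [463.9 -65.3  70. ]
blue patch [array([608.7,  50. ,   4. ]), array([664.5,  56.9,   4. ]), array([682.1, -71. ,   4. ]), array([628.6, -75.7,   4. ])]
```

Request:
arm_command --pt "1 -0.1 0.1 -3 0 0 0" --pt "1 0 0 -3 0 0 0" --pt "1 0 0 -3 0 0 0" --pt "1 0 0 -3 0 0 0" --pt "1 0 0 -2 0 0 0" --pt "1 0 0 -1.2 0 0 0" --pt "1 0 0 0 0 0 0" --pt "0.3 0 0 0 0 0 0" --pt "0.3 0 0 0 0 0 0" --pt "0.3 0 0 0 0 0 0" --pt "0.3 0 0 0 0 0 0" --pt "0.3 0 0 0 0 0 0"

```text
clock: 3.32
eef_pos: [444.2, 40.1, 27.3]
tool_rot: [-1.084, 1.56, -2.497]
force: [0.7, 0.4, 1.6]
width: 46.8
```

```bash
python3 - <<'E'
from h import *
st=ctrl.read_state(); print(st["eef_pos"],st["tool_rot"],st["qpos"].round(2),st["width"],st["force"])
cv2.imwrite("pics/w2.png",ctrl.get_image("wrist"))
E
```

```text
[444.2135899   40.09245135  27.27715236] [-1.08413115  1.56014423 -2.49718913] [-0.06  0.73 -0.14  2.21  0.44  0.23 -0.44] 46.81557295931354 [0.73499547 0.4003955  1.61247821]
```

View pics/w2.png

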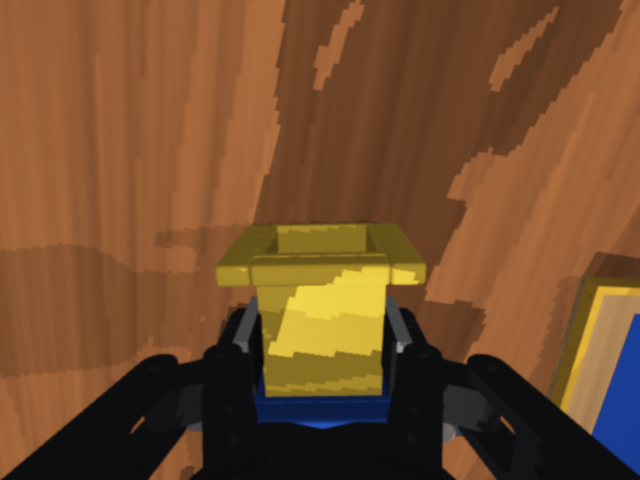

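Request:
arm_command --pt "0.3 -0.06 0.4 0 0 0 0" --pt "0.3 -0.06 0.4 0 0 0 0" --pt "0.3 -0.06 0.4 0 0 0 0" --pt "0.3 -0.06 0.4 0 0 0 0"

```text
clock: 3.7
eef_pos: [440.1, 55.4, 26.6]
tool_rot: [-1.152, 1.556, -2.566]
force: [-0.1, -2.9, 3.9]
width: 46.8
```

```bash
python3 - <<'E'
from h import *
st=ctrl.read_state(); print(st["eef_pos"],R.from_euler('xyz',st["tool_rot"]).as_matrix().round(3),st["qpos"].round(2),st["width"],st["force"])
cv2.imwrite("pics/w3.png",ctrl.get_image("wrist"))
cv2.imwrite("pics/s3.png",ctrl.get_image("side"))
crop("pics/s3.png","pics/s3c.png",240,150,380,350,4)
E
```

```text
[440.11661327  55.43171361  26.56591528] [[-0.012  0.988  0.156]
 [-0.008  0.156 -0.988]
 [-1.    -0.013  0.006]] [-0.09  0.74 -0.14  2.21  0.45  0.23 -0.49] 46.82933887501204 [-0.06746259 -2.94142749  3.91697061]
```

View pics/s3c.png

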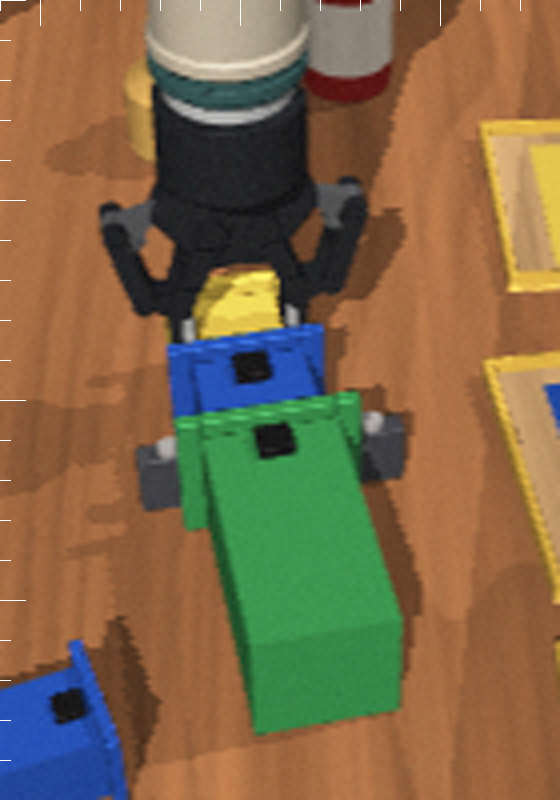

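Request:
arm_command --pt "0.3 -0.02 0.4 0 0 0 0" --pt "0.3 -0.02 0.4 0 0 0 0" --pt "0.3 -0.02 0.4 0 0 0 0" --pt "0.3 -0.02 0.4 0 0 0 0" --pt "0.3 -0.02 0.4 0 0 0 0" --pt "0.3 -0.02 0.4 0 0 0 0"

```text
clock: 4.3
eef_pos: [438.7, 77.1, 26.3]
tool_rot: [-1.053, 1.554, -2.469]
force: [0.1, -9.8, 3.1]
width: 47.0
```

```bash
python3 - <<'E'
from h import *
st=ctrl.read_state(); print(st["eef_pos"],st["qpos"].round(2),st["width"],st["force"])
cv2.imwrite("pics/s4.png",ctrl.get_image("side"))
crop("pics/s4.png","pics/s4c.png",240,150,380,350,4)
E
```

```text
[438.68694229  77.14566563  26.26213113] [-0.15  0.74 -0.14  2.21  0.43  0.24 -0.52] 47.021227328115664 [ 0.11602513 -9.81643783  3.06030302]
```

View pics/s4c.png

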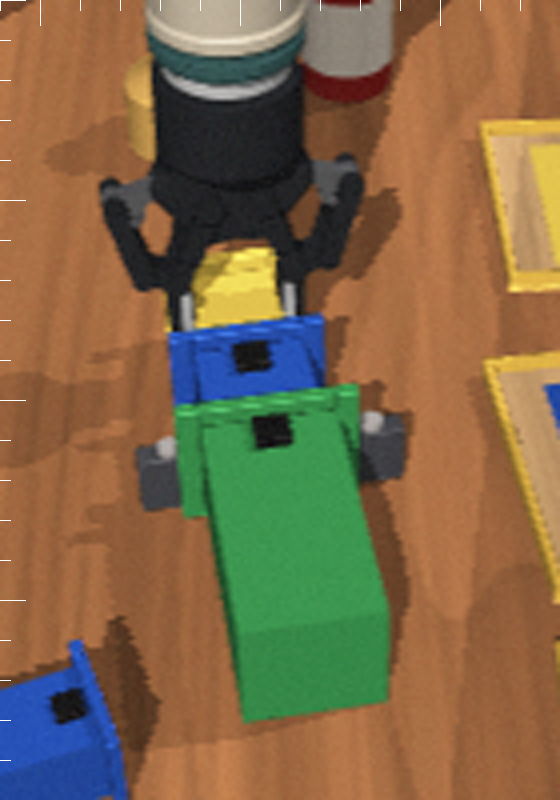

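Request:
arm_command --pt "0.3 -0.02 0.3 0 0 0 0" --pt "0.3 -0.02 0.3 0 0 0 0" --pt "0.3 -0.02 0.3 0 0 0 0" --pt "0.3 -0.02 0.3 0 0 0 0" --pt "0.3 -0.02 0.3 0 0 0 0" --pt "0.3 -0.02 0.3 0 0 0 0" --pt "0.3 -0.03 0.3 0 0 0 0" --pt "0.3 -0.03 0.3 0 0 0 0"

```text
clock: 5.02
eef_pos: [435.9, 100.5, 26.0]
tool_rot: [-1.072, 1.551, -2.489]
force: [0.3, -9.5, 0.9]
width: 46.9
```

```bash
python3 - <<'E'
from h import *
st=ctrl.read_state(); print(st["eef_pos"],st["qpos"].round(2),st["width"],st["force"])
cv2.imwrite("pics/s5.png",ctrl.get_image("side"))
crop("pics/s5.png","pics/s5c.png",240,150,380,350,4)
E
```

```text
[435.90846683 100.54766083  26.01811512] [-0.2   0.74 -0.14  2.2   0.41  0.25 -0.55] 46.89969133611933 [ 0.33800243 -9.535118    0.88617098]
```

View pics/s5c.png

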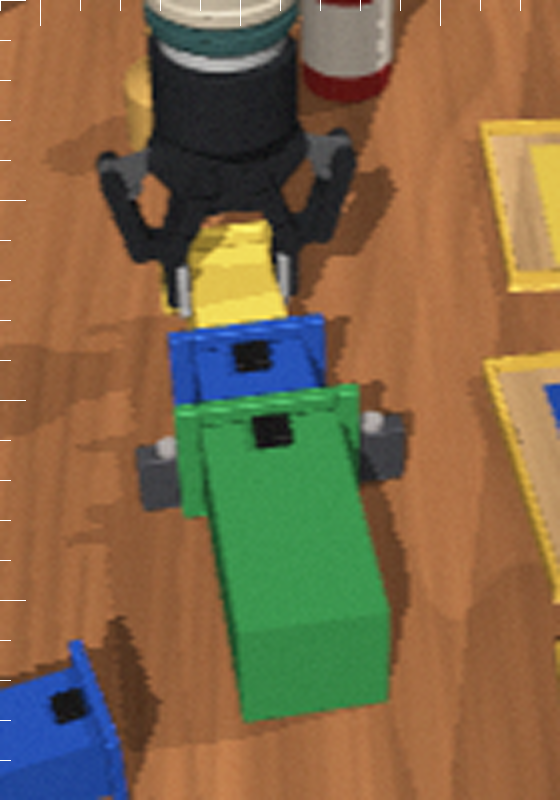

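Request:
arm_command --pt "0.3 -0.04 0.3 0 0 0 0" --pt "0.3 -0.04 0.3 0 0 0 0" --pt "0.3 -0.04 0.3 0 0 0 0" --pt "0.3 -0.04 0.3 0 0 0 0" --pt "0.3 -0.04 0.3 0 0 0 0" --pt "0.3 -0.04 0.3 0 0 0 0" --pt "0.3 -0.04 0.3 0 0 0 0" --pt "0.3 -0.04 0.3 0 0 0 0" --pt "0.3 -0.04 0.3 0 0 0 0" --pt "0.3 -0.04 0.3 0 0 0 0" --pt "0.3 -0.04 0.3 0 0 0 0" --pt "0.3 -0.04 0.3 0 0 0 0" --pt "0.3 -0.04 0.3 0 0 0 0" --pt "0.3 -0.04 0.4 0 0 0 0" --pt "0.3 -0.04 0.4 0 0 0 0" --pt "0.3 -0.04 0.5 0 0 0 0" --pt "0.3 -0.04 0.5 0 0 0 0" --pt "0.3 -0.04 0.5 0 0 0 0" --pt "0.3 0 0 0 0 0 0"

```text
clock: 6.65
eef_pos: [430.5, 167.6, 26.5]
tool_rot: [-1.267, 1.559, -2.679]
force: [0.2, 0.5, -1.6]
width: 46.5
```

```bash
python3 - <<'E'
from h import *
st=ctrl.read_state(); print(st["eef_pos"],st["qpos"].round(2),st["width"],st["force"])
cv2.imwrite("pics/s6.png",ctrl.get_image("side"))
cv2.imwrite("pics/w6.png",ctrl.get_image("wrist"))
crop("pics/s6.png","pics/s6c.png",240,150,380,350,4)
E
```

```text
[430.46963595 167.55452059  26.53903854] [-0.34  0.74 -0.14  2.17  0.36  0.27 -0.63] 46.485130476026086 [ 0.19618202  0.48438847 -1.58280968]
```

View pics/s6c.png

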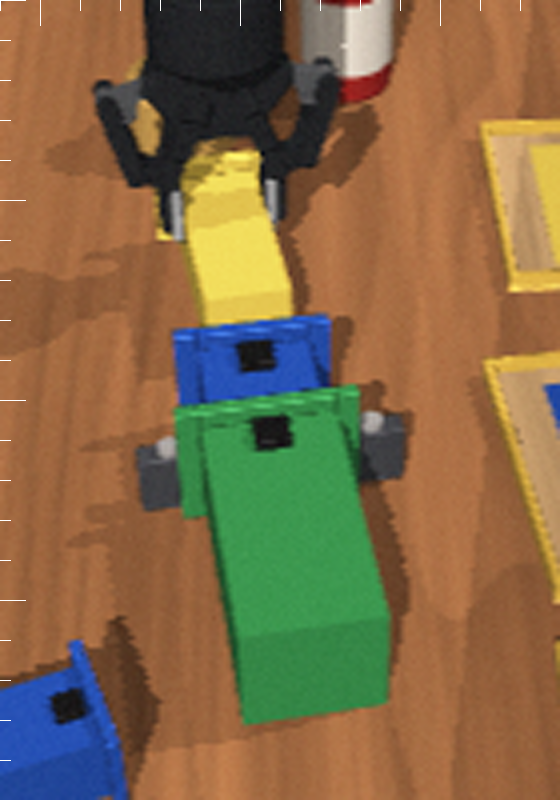

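View pics/w6.png

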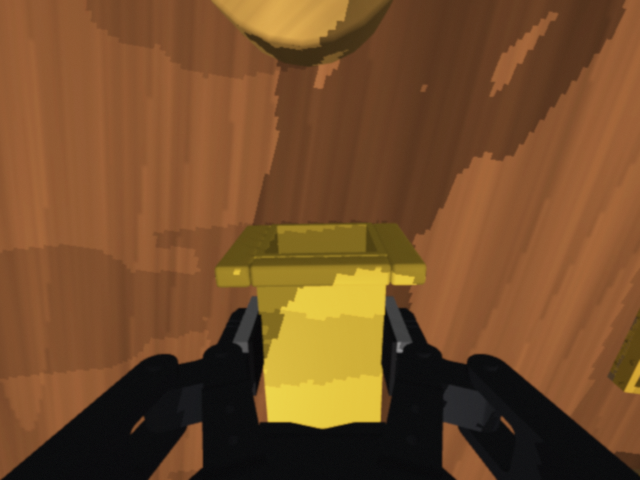

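```bash
python3 - <<'E'
from h import *
st=ctrl.read_state()
for u in [(217,285),(425,285),(321,285),(251,258),(390,256)]: print(onz("wrist",u,60),proj("wrist",st["eef_pos"]))
T=R.from_euler('xyz',st["tool_rot"]).as_matrix(); print(T.round(3))
# bay small from w1 image etc
import cv2
crop("pics/scene0.png","pics/c0b.png",150,230,410,380,3)
crop("pics/side0.png","pics/s0b.png",350,170,480,410,3)
E
```

```text
[391.  187.5  60. ] [323.3 308.7]
[459.6 198.9  60. ] [323.3 308.7]
[425.4 193.2  60. ] [323.3 308.7]
[401.3 199.   60. ] [323.3 308.7]
[445.9 207.1  60. ] [323.3 308.7]
[[-0.011  0.987  0.158]
 [-0.007  0.158 -0.987]
 [-1.    -0.012  0.005]]
```

View pics/c0b.png

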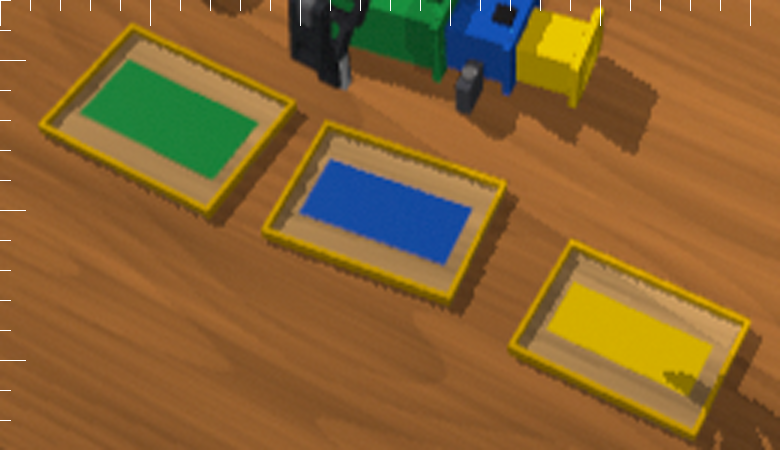

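View pics/s0b.png

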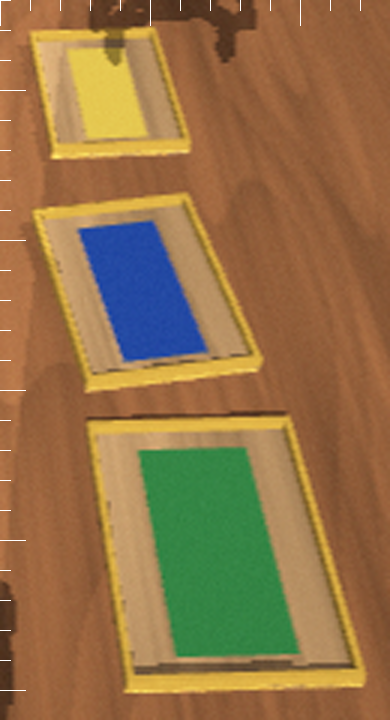

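```bash
python3 - <<'E'
from h import *
c=lambda x,y:(150+x/3,230+y/3); s=lambda x,y:(350+x/3,170+y/3)
def rep(n,cam,pts):
    P=np.array([onz(cam,p,4)[:2] for p in pts]); 
    print(n,cam,P.mean(0).round(1),P.tolist())
    e=P-np.roll(P,-1,0); L=np.linalg.norm(e,axis=1); i=L.argmax(); 
    print([ (round(L[k]),round(np.degrees(np.arctan2(e[k][1],e[k][0]))%180,1)) for k in range(4)])
rep("Y","scene",[c(572,283),c(712,345),c(685,394),c(546,330)])
rep("Y","side",[s(68,48),s(127,46),s(148,136),s(86,139)])
rep("B","scene",[c(329,160),c(471,210),c(445,264),c(299,212)])
rep("B","side",[s(78,229),s(155,221),s(208,352),s(123,361)])
rep("G","scene",[c(128,60),c(257,122),c(214,178),c(82,111)])
rep("G","side",[s(138,450),s(247,447),s(299,654),s(175,657)])
E
```

```text
Y scene [650.  215.8] [[628.5, 156.0], [624.5, 275.3], [671.9, 274.4], [675.2, 157.5]]
[(119, np.float64(91.9)), (47, np.float64(178.9)), (117, np.float64(91.6)), (47, np.float64(1.8))]
Y side [653.5 213.8] [[628.6, 274.5], [679.4, 275.1], [677.7, 153.7], [628.3, 152.0]]
[(51, np.float64(0.7)), (121, np.float64(89.2)), (49, np.float64(2.0)), (123, np.float64(89.9))]
B scene [642.8  -8.4] [[622.8, -76.1], [608.0, 52.4], [662.3, 59.4], [678.0, -69.5]]
[(129, np.float64(96.6)), (55, np.float64(7.3)), (130, np.float64(96.9)), (56, np.float64(6.8))]
B side [645.  -11.9] [[609.2, 49.2], [666.9, 55.5], [680.8, -73.2], [623.1, -78.9]]
[(58, np.float64(6.2)), (129, np.float64(96.2)), (58, np.float64(5.6)), (129, np.float64(96.2))]
G scene [ 651.6 -219.4] [[619.2, -288.3], [619.7, -151.0], [684.4, -149.6], [682.9, -288.6]]
[(137, np.float64(89.8)), (65, np.float64(1.2)), (139, np.float64(89.4)), (64, np.float64(179.7))]
G side [ 654.7 -222. ] [[621.6, -151.9], [689.8, -152.1], [687.7, -292.4], [619.8, -291.7]]
[(68, np.float64(179.8)), (140, np.float64(89.1)), (68, np.float64(179.4)), (140, np.float64(89.3))]
```

Request:
arm_command --pt "0.3 0 0 1.5 0 0 0" --pt "0.3 0 0 2.5 0 0 0" --pt "0.3 1 0 2 0 0 0" --pt "0.3 2 0.5 0 0 0 -1" --pt "0.3 2.5 0.8 0 0 0 -1" --pt "0.3 2.5 0.8 0 0 0 -1" --pt "0.3 2.5 0.8 0 0 0 -1" --pt "0.3 2.5 0.8 0 0 0 -1" --pt "0.3 2.5 0.8 0 0 0 -1" --pt "0.3 2.5 0.8 0 0 0 -1" --pt "0.3 2 0.8 0 0 0 -1" --pt "0.3 1.5 0.8 0 0 0 0" --pt "0.3 0.5 0.4 0 0 0 0" --pt "0.3 0 0 0 0 0 0" --pt "0.3 0 0 0 0 0 0"

```text
clock: 8.0
eef_pos: [649.0, 238.4, 85.9]
tool_rot: [-1.194, 1.555, -2.746]
force: [-0.2, 0.4, -1.0]
width: 46.6
```

```bash
python3 - <<'E'
from h import *
st=ctrl.read_state(); print(st["eef_pos"],R.from_euler('xyz',st["tool_rot"]).as_matrix().round(3),st["qpos"].round(2),st["width"],st["force"])
cv2.imwrite("pics/w7.png",ctrl.get_image("wrist"))
cv2.imwrite("pics/c7.png",ctrl.get_image("scene"))
crop("pics/c7.png","pics/c7c.png",250,170,450,390,3)
E
```

```text
[649.01385739 238.37684413  85.86250601] [[-0.014  1.     0.019]
 [-0.006  0.018 -1.   ]
 [-1.    -0.014  0.006]] [-0.27  0.87 -0.23  1.48  0.24  0.84 -0.56] 46.58508579607736 [-0.23744088  0.39404156 -1.01202017]
```

View pics/w7.png

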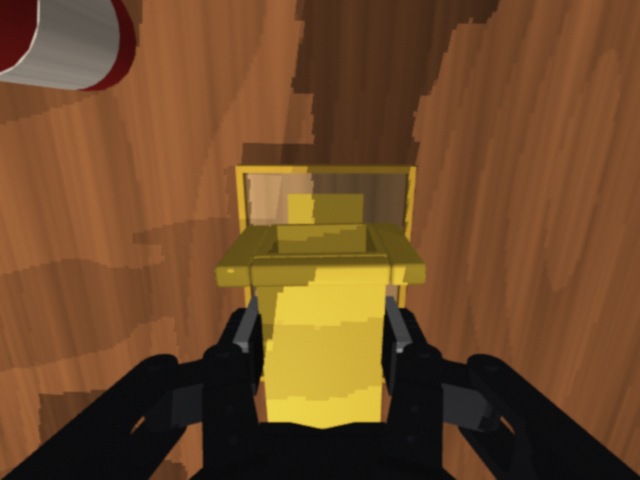

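View pics/c7c.png

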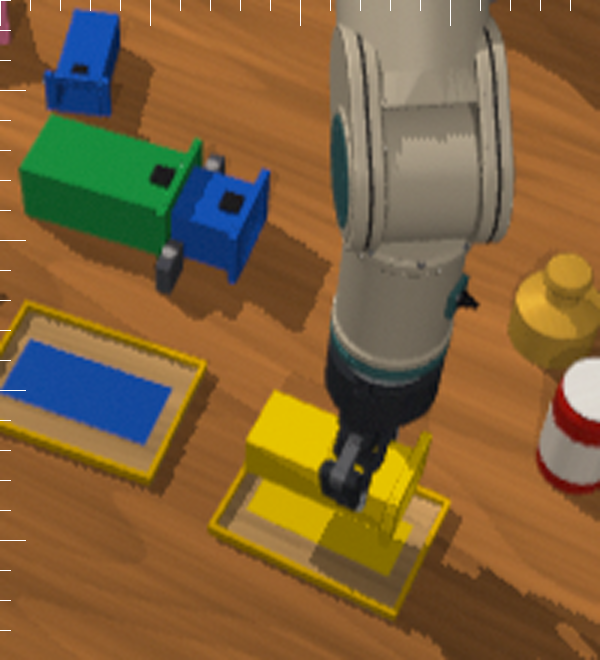

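```bash
python3 - <<'E'
from h import *
print([onz("wrist",u,4) for u in [(288,194),(364,194)]],[onz("wrist",u,12) for u in [(236,167),(416,167)]])
E
```

```text
[array([625.1, 273.5,   4. ]), array([673.4, 274.6,   4. ])] [array([594.9, 290.8,  12. ]), array([702.5, 293. ,  12. ])]
```

Request:
arm_command --pt "0.3 0.1 0.2 -2 0 0 0" --pt "0.3 0 0 -2 0 0 0" --pt "0.3 0 0 -1 0 0 0" --pt "0.3 0 0 -0.5 0 0 0" --pt "0.3 0 0 -0.4 0 0 0" --pt "0.3 0 0 0 0 0 0" --pt "0.3 0 0 0 0 0 0"

```text
clock: 8.68
eef_pos: [651.8, 241.0, 28.2]
tool_rot: [-1.196, 1.559, -2.749]
force: [-0.1, -0.2, 0.0]
width: 46.7
```

```bash
python3 - <<'E'
from h import *
st=ctrl.read_state(); print(st["eef_pos"],st["width"],st["force"])
cv2.imwrite("pics/s8.png",ctrl.get_image("side"))
cv2.imwrite("pics/c8.png",ctrl.get_image("scene"))
crop("pics/c8.png","pics/c8c.png",310,270,410,380,5)
crop("pics/s8.png","pics/s8c.png",250,110,450,310,4)
E
```

```text
[651.81809583 240.97122     28.22378839] 46.69892587062372 [-0.07939946 -0.18419285  0.03712202]
```

View pics/c8c.png

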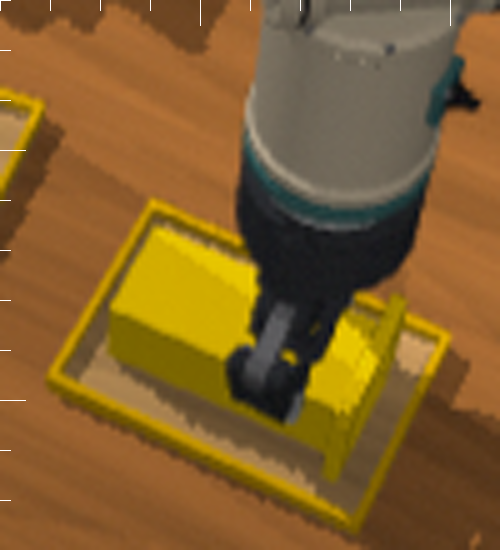

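View pics/s8c.png

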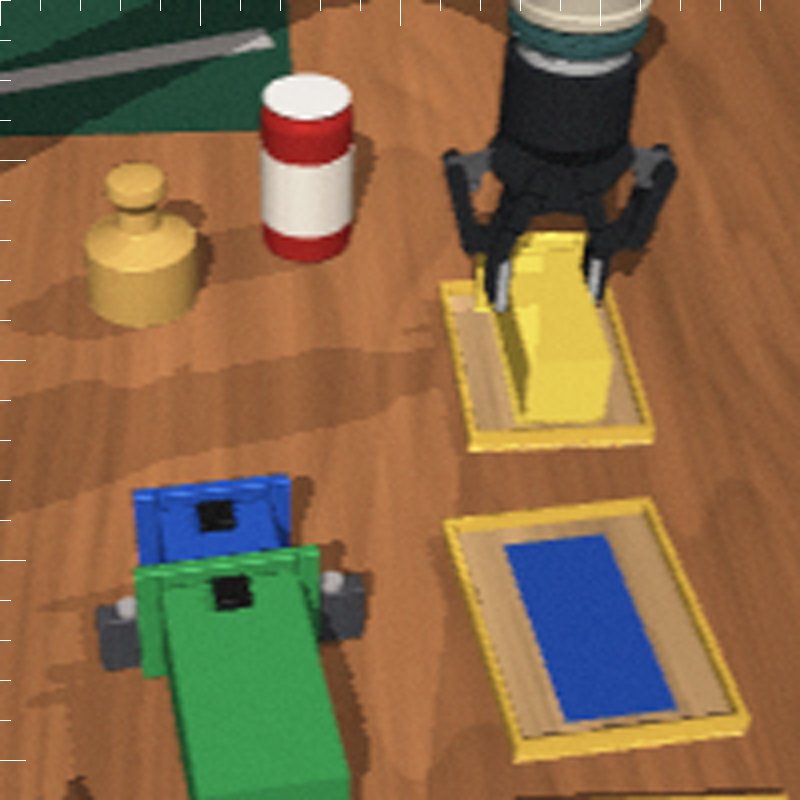

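Request:
arm_command --pt "0.8 0 0 0 0 0 0" --pt "0.8 0 0 0 0 0 0" --pt "0.8 0 0 0 0 0 0" --pt "0.8 0 0 2 0 0 0" --pt "0.8 0 0 3 0 0 0" --pt "1 0 0 3 0 0 0" --pt "1 -2.5 -2 2 0 0 1" --pt "1 -3 -2.5 0 0 0 1" --pt "1 -3 -2.5 0 0 0 1" --pt "1 -3 -2.5 0 0 0 1" --pt "1 -2 -2.5 0 0 0 1" --pt "1 -2 -2.5 0 0 0 1" --pt "1 -2 -2.5 0 0 0 1" --pt "1 -1 -1.5 0 0 0 1" --pt "1 0 0 0 0 0 0" --pt "1 0 0 0 0 0 0"

```text
clock: 10.12
eef_pos: [466.6, 55.1, 128.0]
tool_rot: [-1.143, 1.559, -2.558]
force: [1.2, 1.8, -0.4]
width: 85.4
```

```bash
python3 - <<'E'
from h import *
st=ctrl.read_state(); print(st["eef_pos"],R.from_euler('xyz',st["tool_rot"]).as_matrix().round(3),st["qpos"].round(2),st["width"])
cv2.imwrite("pics/w9.png",ctrl.get_image("wrist"))
cv2.imwrite("pics/c9.png",ctrl.get_image("scene"))
cv2.imwrite("pics/s9.png",ctrl.get_image("side"))
crop("pics/c9.png","pics/c9c.png",220,200,420,380,4)
crop("pics/s9.png","pics/s9c.png",250,110,450,310,4)
E
```

```text
[466.64455912  55.08306847 128.04632378] [[-0.01   0.988  0.155]
 [-0.007  0.155 -0.988]
 [-1.    -0.011  0.005]] [ 0.02  0.56 -0.29  2.09  0.3   0.54 -0.33] 85.3846386132582
```

View pics/c9c.png

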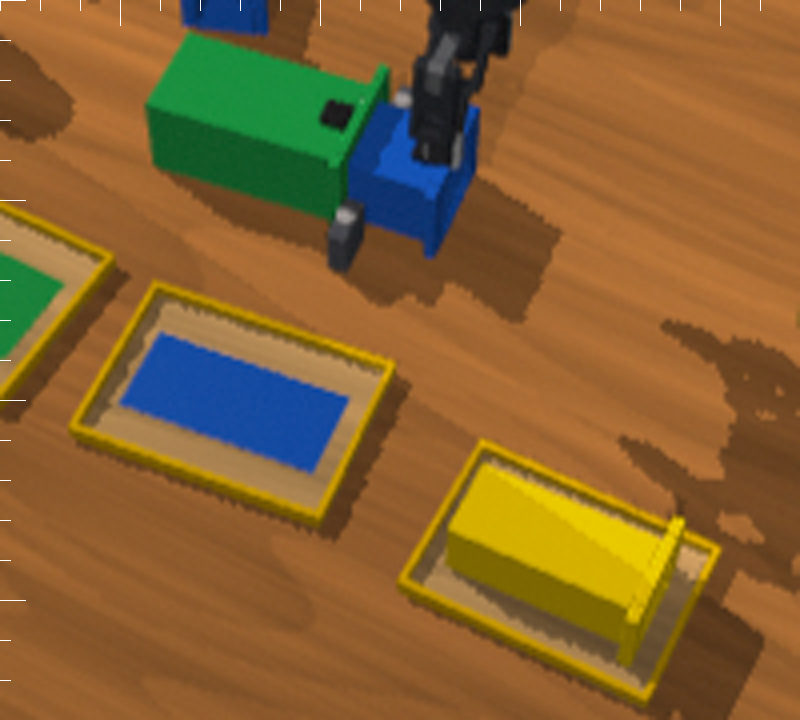

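View pics/w9.png

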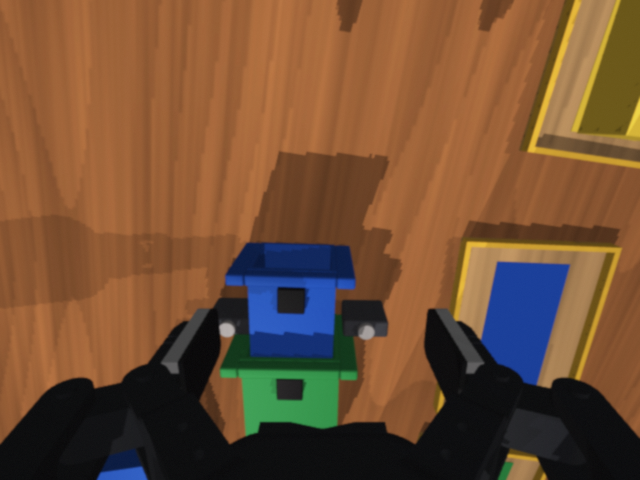

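View pics/s9c.png

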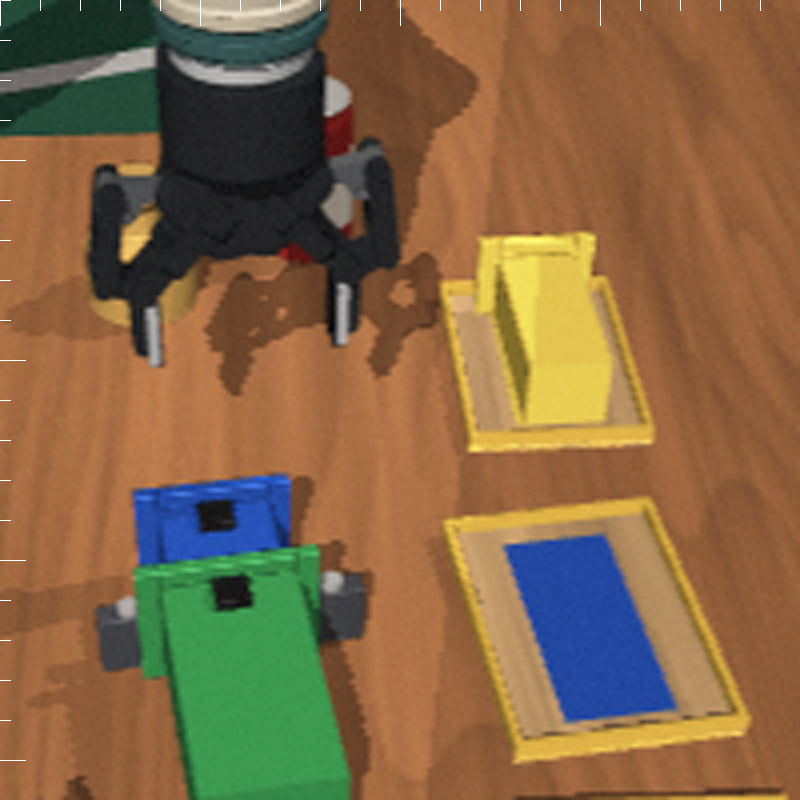

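```bash
python3 - <<'E'
from h import *
c=lambda x,y:(220+x/4,200+y/4); s=lambda x,y:(250+x/4,110+y/4)
print("rear top scene",onz("scene",c(488,462),48),onz("scene",c(447,535),48),"bot",onz("scene",c(450,572),4))
print("rear bot side",onz("side",s(525,423),4),onz("side",s(603,418),4),"top",onz("side",s(527,357),48),onz("side",s(610,350),48))
print("med lip rear",onz("wrist",(227,286),67),onz("wrist",(355,287),67))
print("bolts",onz("wrist",(228,329),36),onz("wrist",(366,331),36))
print("caps",onz("wrist",(291,300),63),onz("wrist",(290,388),70))
print("lcap lip rear",onz("wrist",(222,376),74),onz("wrist",(357,378),74))
E
```

```text
rear top scene [629.6 158.2  48. ] [683.  159.7  48. ] bot [681.5 162.1   4. ]
rear bot side [634.7 153.9   4. ] [681.6 156.6   4. ] top [633.  160.6  48. ] [682.  165.1  48. ]
med lip rear [410.5  29.7  67. ] [489.8  42.1  67. ]
bolts [407.  -22.1  36. ] [510.   -6.6  36. ]
caps [451.4  24.4  63. ] [459.7 -38.6  70. ]
lcap lip rear [413.8 -33.   74. ] [502.4 -19.7  74. ]
```

Request:
arm_command --pt "1 -0.4 -1.3 0 0 0 0" --pt "1 -0.4 -1.4 0 0 0 0" --pt "1 -0.4 -1.3 0 0 0 0" --pt "1 0 0 -2 0 0 0" --pt "1 0 0 -3 0 0 0" --pt "1 0 0 -2.5 0 0 0" --pt "1 0 0 -1.8 0 0 0" --pt "1 0 0 -1 0 0 0" --pt "1 0 0 0 0 0 0" --pt "0.4 0 0 0 0 0 0" --pt "0.4 0 0 0 0 0 0" --pt "0.4 0 0 0 0 0 0" --pt "0.4 0 0 0 0 0 0"

```text
clock: 11.35
eef_pos: [454.5, 15.7, 25.8]
tool_rot: [-1.134, 1.558, -2.547]
force: [-1.8, 0.3, 4.0]
width: 57.8
```

```bash
python3 - <<'E'
from h import *
st=ctrl.read_state(); print(st["eef_pos"],R.from_euler('xyz',st["tool_rot"]).as_matrix().round(3),st["qpos"].round(2),st["width"],st["force"])
cv2.imwrite("pics/w10.png",ctrl.get_image("wrist"))
cv2.imwrite("pics/s10.png",ctrl.get_image("side"))
crop("pics/s10.png","pics/s10c.png",240,150,380,350,4)
E
```

```text
[454.51203904  15.69149924  25.79651139] [[-0.01   0.988  0.157]
 [-0.007  0.157 -0.988]
 [-1.    -0.011  0.005]] [ 0.    0.74 -0.15  2.19  0.44  0.25 -0.38] 57.77181445550769 [-1.76319221  0.30727185  4.03138886]
```

View pics/w10.png

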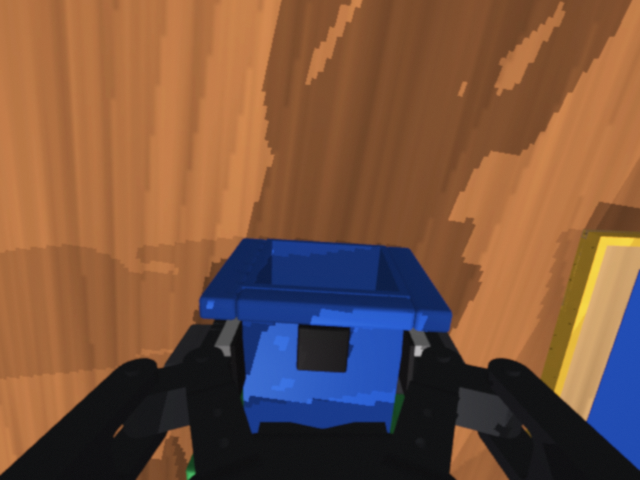

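View pics/s10c.png

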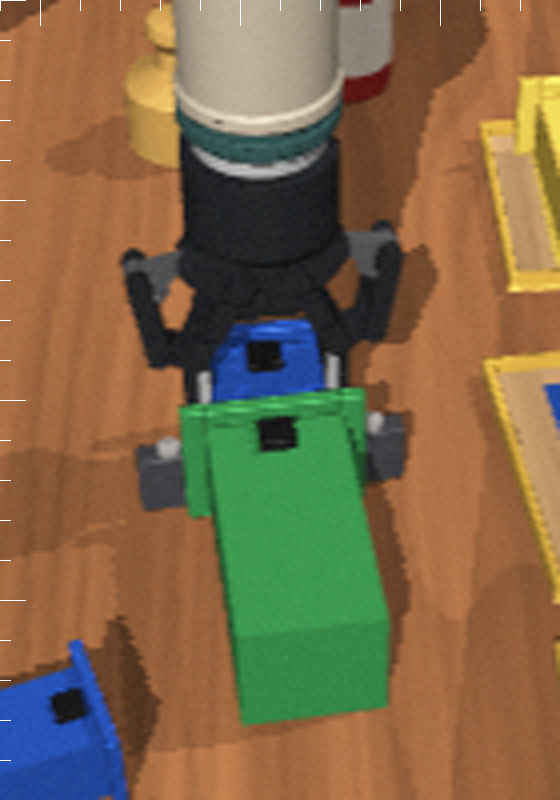

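Request:
arm_command --pt "0.4 -0.05 0.3 0 0 0 0" --pt "0.4 -0.05 0.3 0 0 0 0" --pt "0.4 -0.05 0.3 0 0 0 0" --pt "0.4 -0.05 0.3 0 0 0 0" --pt "0.4 -0.05 0.3 0 0 0 0" --pt "0.4 -0.05 0.3 0 0 0 0" --pt "0.4 -0.05 0.3 0 0 0 0" --pt "0.4 -0.05 0.3 0 0 0 0"

```text
clock: 12.12
eef_pos: [452.4, 33.8, 25.3]
tool_rot: [-0.729, 1.554, -2.147]
force: [5.3, -15.7, -0.5]
width: 57.7
```

```bash
python3 - <<'E'
from h import *
st=ctrl.read_state(); print(st["eef_pos"],st["qpos"].round(2),st["width"],st["force"])
cv2.imwrite("pics/w11.png",ctrl.get_image("wrist"))
cv2.imwrite("pics/s11.png",ctrl.get_image("side"))
crop("pics/s11.png","pics/s11c.png",240,150,380,350,4)
E
```

```text
[452.43654903  33.78423529  25.277737  ] [-0.05  0.74 -0.14  2.19  0.45  0.25 -0.44] 57.65448306990929 [  5.33134535 -15.73186814  -0.4533772 ]
```

View pics/s11c.png

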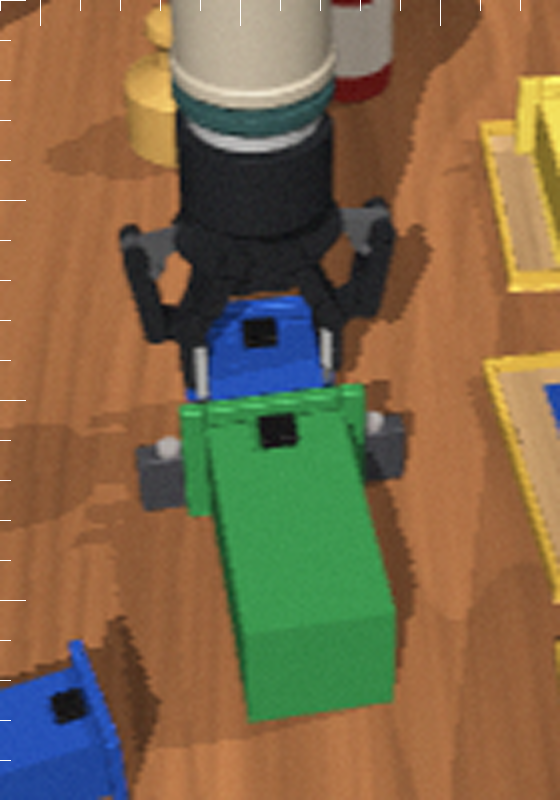

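View pics/w11.png

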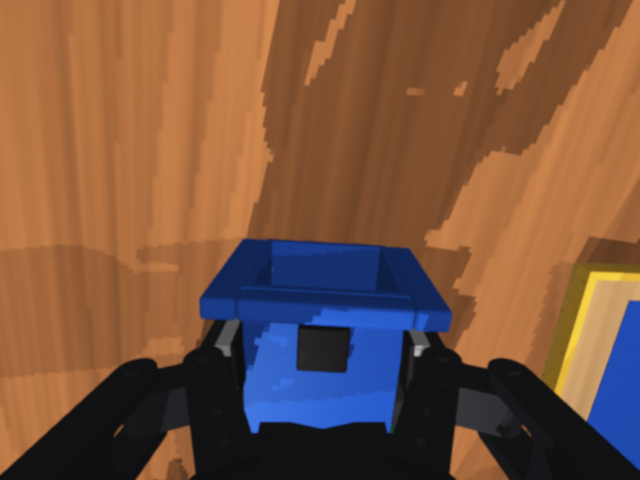

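Request:
arm_command --pt "0.4 -0.02 0.3 0 0 0 0" --pt "0.4 -0.02 0.3 0 0 0 0" --pt "0.4 -0.02 0.3 0 0 0 0" --pt "0.4 -0.03 0.3 0 0 0 0" --pt "0.4 -0.04 0.3 0 0 0 0" --pt "0.4 -0.04 0.3 0 0 0 0" --pt "0.4 -0.04 0.3 0 0 0 0" --pt "0.4 -0.04 0.3 0 0 0 0" --pt "0.4 -0.05 0.3 0 0 0 0" --pt "0.4 -0.05 0.3 0 0 0 0" --pt "0.4 -0.05 0.3 0 0 0 0" --pt "0.4 -0.05 0.3 0 0 0 0" --pt "0.4 -0.05 0.3 0 0 0 0" --pt "0.4 -0.05 0.3 0 0 0 0"

```text
clock: 13.38
eef_pos: [444.9, 82.6, 24.6]
tool_rot: [-1.212, 1.558, -2.625]
force: [0.1, -0.4, 0.2]
width: 57.3
```

Request:
arm_command --pt "0.4 -0.05 0.3 0 0 0 0" --pt "0.4 -0.05 0.3 0 0 0 0" --pt "0.4 -0.05 0.3 0 0 0 0" --pt "0.4 -0.05 0.3 0 0 0 0" --pt "0.4 -0.05 0.4 0 0 0 0" --pt "0.4 -0.05 0.4 0 0 0 0" --pt "0.4 -0.05 0.5 0 0 0 0" --pt "0.4 -0.05 0.5 0 0 0 0" --pt "0.4 -0.05 0.5 0 0 0 0" --pt "0.4 -0.05 0.5 0 0 0 0" --pt "0.4 0 0 0 0 0 0" --pt "0.4 0 0 0 0 0 0"

```text
clock: 14.38
eef_pos: [439.9, 122.3, 24.5]
tool_rot: [-1.2, 1.558, -2.612]
force: [-0.3, -0.8, -2.1]
width: 57.5
```

```bash
python3 - <<'E'
from h import *
st=ctrl.read_state(); print(st["eef_pos"],st["qpos"].round(2),st["width"],st["force"])
cv2.imwrite("pics/w12.png",ctrl.get_image("wrist"))
cv2.imwrite("pics/s12.png",ctrl.get_image("side"))
crop("pics/s12.png","pics/s12c.png",240,150,380,350,4)
E
```

```text
[439.87599842 122.27082936  24.51051057] [-0.24  0.75 -0.14  2.18  0.4   0.25 -0.57] 57.5051363628576 [-0.3396754  -0.75002064 -2.14632234]
```

View pics/s12c.png

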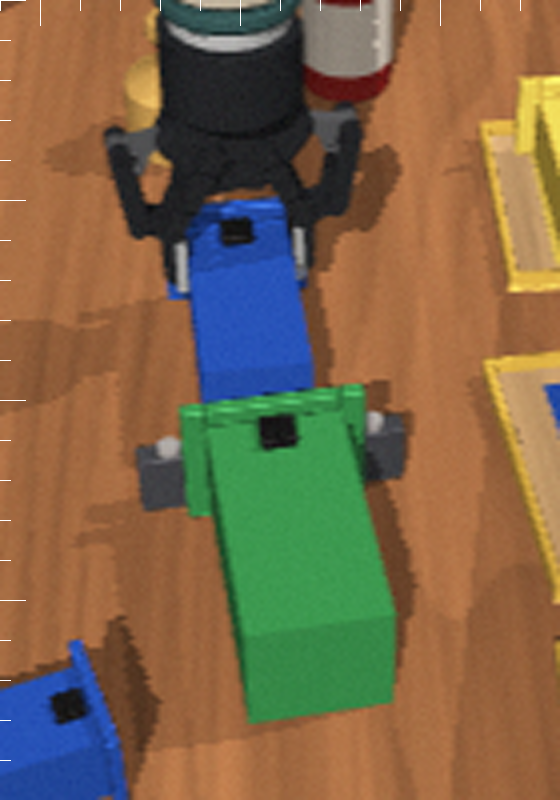

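View pics/w12.png

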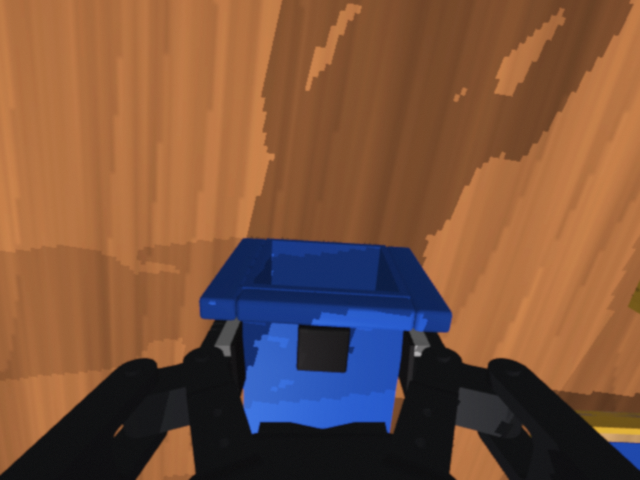

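```bash
python3 - <<'E'
from h import *
st=ctrl.read_state(); e=st["eef_pos"]
a=onz("wrist",(202,317),67);b=onz("wrist",(449,331),67);print(a,b,(a+b)/2-e,np.degrees(np.arctan2((b-a)[1],(b-a)[0])),np.linalg.norm(b-a))
print("cap",onz("wrist",(323,349),63)-e)
E
```

```text
[398.9 135.7  67. ] [477.4 143.7  67. ] [-1.72473018 18.14487269 42.51180998] 5.818970901394578 78.90659034580065
cap [-0.77473018  5.94487269 38.51180998]
```

Request:
arm_command --pt "0.4 0 0 1.5 0 0 0" --pt "0.4 0 0 3 0 0 0" --pt "0.4 1 0 2.5 0 0 0" --pt "0.4 2 0 1 0 0 0" --pt "0.4 2.5 0 0 0 0 0" --pt "0.4 2.5 -0.5 0 0 0 0" --pt "0.4 2.5 -1 0 0 0 0" --pt "0.4 2.5 -1.5 0 0 0 0" --pt "0.4 2.5 -1.7 0 0 0 0" --pt "0.4 2 -2 0 0 0 0" --pt "0.4 1.5 -1.6 0 0 0 0" --pt "0.4 1 -1 0 0 0 0.5" --pt "0.4 0 0 0 0 0 0" --pt "0.4 0 0 0 0 0 0"

```text
clock: 15.65
eef_pos: [639.3, 27.6, 103.8]
tool_rot: [-1.234, 1.556, -2.641]
force: [-0.7, 1.2, -1.1]
width: 57.8
```

```bash
python3 - <<'E'
from h import *
st=ctrl.read_state(); print(st["eef_pos"],R.from_euler('xyz',st["tool_rot"]).as_matrix().round(3),st["width"],st["force"])
cv2.imwrite("pics/w13.png",ctrl.get_image("wrist"))
cv2.imwrite("pics/c13.png",ctrl.get_image("scene"))
crop("pics/c13.png","pics/c13c.png",220,200,370,350,4)
E
```

```text
[639.31181258  27.5853417  103.83825857] [[-0.013  0.987  0.163]
 [-0.007  0.163 -0.987]
 [-1.    -0.014  0.005]] 57.803647058933095 [-0.66990071  1.24152751 -1.0802776 ]
```

View pics/c13c.png

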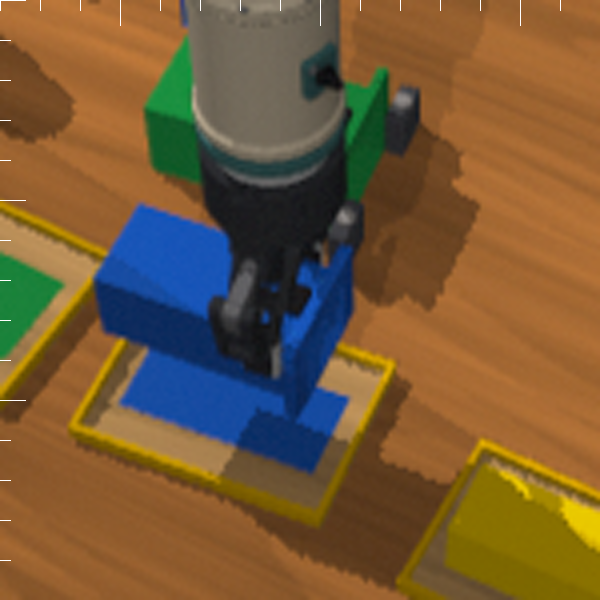

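View pics/w13.png

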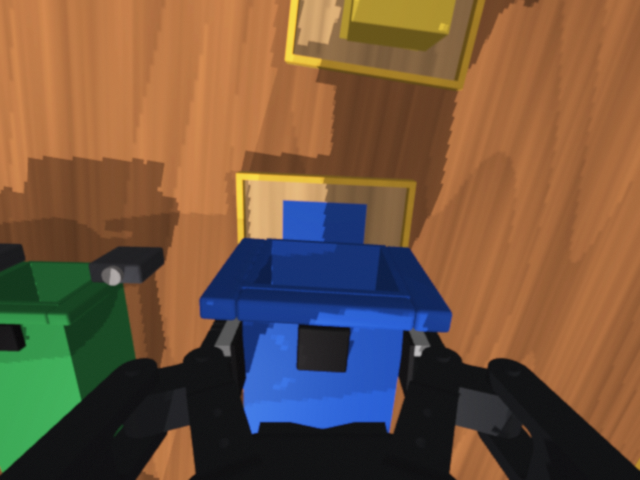

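Request:
arm_command --pt "0.4 0.1 0.1 -2.5 0 0 0" --pt "0.4 0 0 -2.5 0 0 0" --pt "0.4 0 0 -1.3 0 0 0" --pt "0.4 0 0 -0.6 0 0 0" --pt "0.4 0 0 -0.5 0 0 0" --pt "0.4 0 0 -0.3 0 0 0" --pt "0.4 0 0 0 0 0 0" --pt "0.4 0 0 0 0 0 0"

```text
clock: 16.42
eef_pos: [641.5, 30.0, 28.3]
tool_rot: [-1.149, 1.559, -2.553]
force: [-0.4, -0.1, -2.1]
width: 57.7
```

```bash
python3 - <<'E'
from h import *
st=ctrl.read_state(); print(st["eef_pos"],st["width"],st["force"])
cv2.imwrite("pics/c14.png",ctrl.get_image("scene"))
cv2.imwrite("pics/s14.png",ctrl.get_image("side"))
crop("pics/c14.png","pics/c14c.png",220,200,370,350,4)
crop("pics/s14.png","pics/s14c.png",340,160,460,310,5)
E
```

```text
[641.52258256  30.01943703  28.33915603] 57.66704137989037 [-0.4248469  -0.11791855 -2.08204787]
```

View pics/c14c.png

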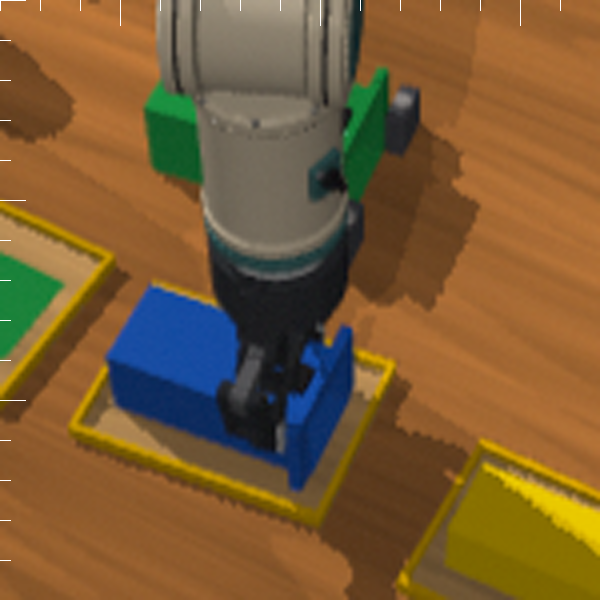

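View pics/s14c.png

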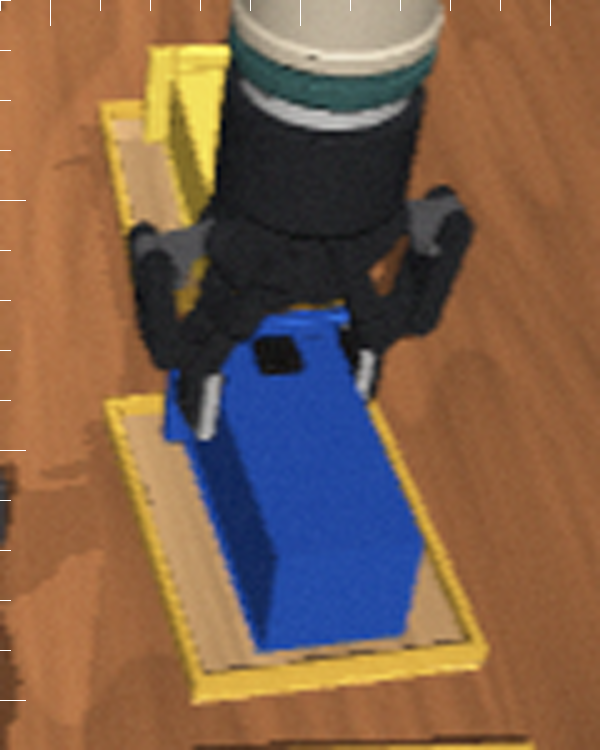

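Request:
arm_command --pt "0.4 0 0 -0.2 0 0 0" --pt "0.4 0 0 -0.1 0 0 0" --pt "0.9 0 0 0 0 0 0" --pt "0.9 0 0 0 0 0 0" --pt "0.9 0 0 0 0 0 0" --pt "0.9 0 0 2 0 0 0" --pt "0.9 0 0 3 0 0 0" --pt "1 0 0 3 0 0 0" --pt "1 -1 -0.5 3 0 0 0" --pt "1 -2.3 -1.5 1.5 0 0 0" --pt "1 -2.5 -1.7 0 0 0 0" --pt "1 -2.5 -1.7 0 0 0 0" --pt "1 -2.5 -1.7 0 0 0 0" --pt "1 -2.5 -1.5 0 0 0 0" --pt "1 -2.3 -1.5 0 0 0 0" --pt "1 -1.5 -1 0 0 0 0" --pt "1 0 0 0 0 0 0" --pt "1 0 0 0 0 0 0"

```text
clock: 18.02
eef_pos: [469.6, -81.8, 149.8]
tool_rot: [-1.159, 1.558, -2.565]
force: [0.3, 0.5, -0.1]
width: 85.4
```

```bash
python3 - <<'E'
from h import *
st=ctrl.read_state(); print(st["eef_pos"],R.from_euler('xyz',st["tool_rot"]).as_matrix().round(3),st["qpos"].round(2),st["width"])
cv2.imwrite("pics/w15.png",ctrl.get_image("wrist"))
cv2.imwrite("pics/c15.png",ctrl.get_image("scene"))
cv2.imwrite("pics/s15.png",ctrl.get_image("side"))
crop("pics/c15.png","pics/c15c.png",200,200,400,380,4)
crop("pics/s15.png","pics/s15c.png",270,160,460,350,4)
E
```

```text
[469.64702777 -81.8499403  149.75450178] [[-0.011  0.986  0.164]
 [-0.007  0.164 -0.986]
 [-1.    -0.012  0.005]] [ 0.35  0.53 -0.35  2.06  0.32  0.61 -0.06] 85.41019761076532
```

View pics/c15c.png

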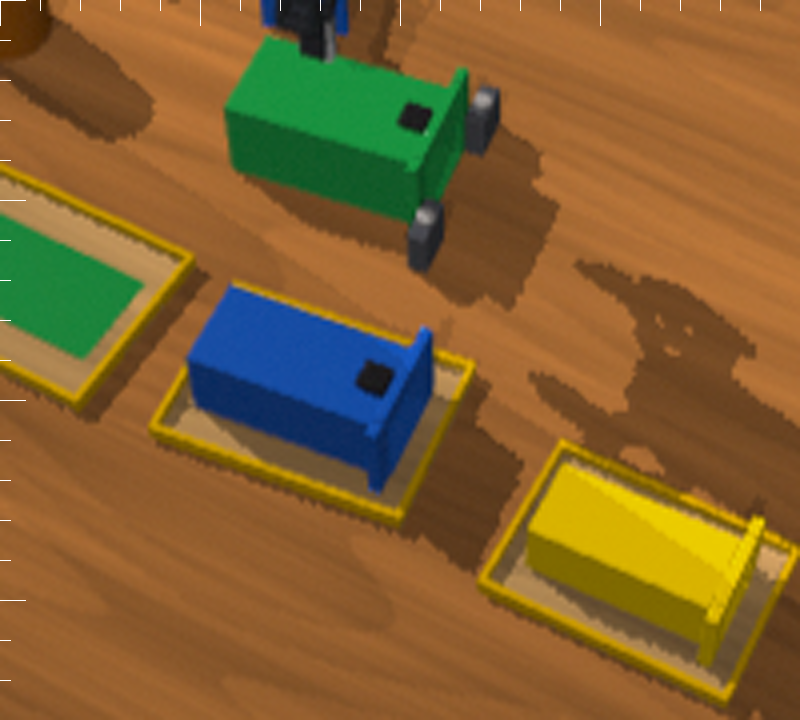

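View pics/s15c.png

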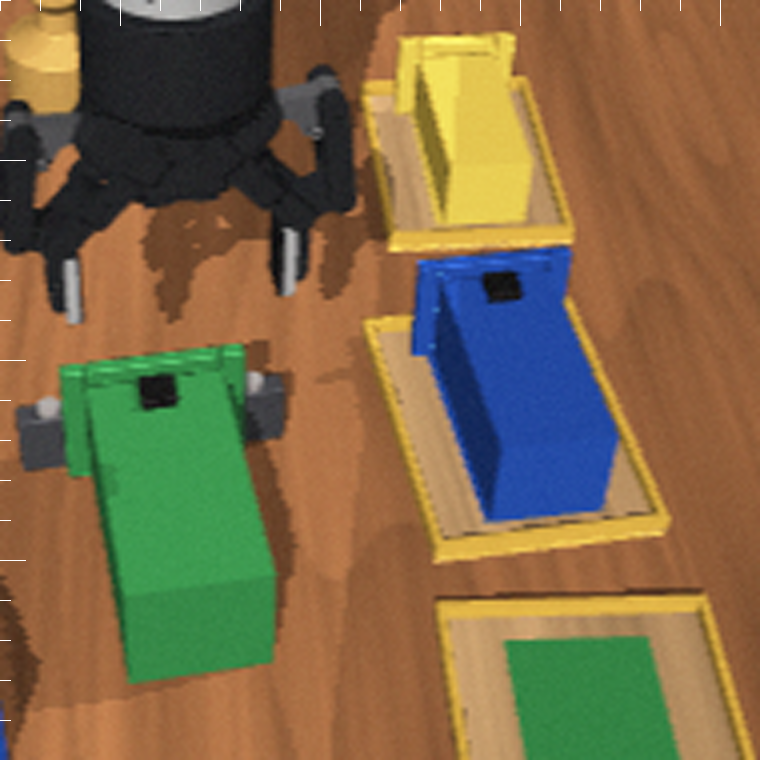

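View pics/w15.png

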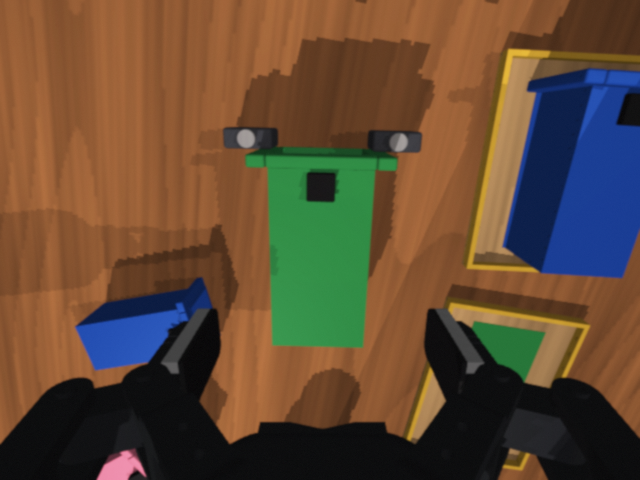

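```bash
python3 - <<'E'
from h import *
q=[onz("wrist",u,64) for u in [(269,172),(375,172),(273,347),(363,347)]]; print(q)
a=(q[0]+q[1])/2;b=(q[2]+q[3])/2;print(a,b,(a+b)/2,np.degrees(np.arctan2(*(a-b)[1::-1])),np.linalg.norm(a-b))
print("cap",onz("wrist",(321,187),70),"lip rear top",onz("wrist",(247,165),74),onz("wrist",(396,170),74))
print("decoy lip",onz("wrist",(212,305),30),onz("wrist",(200,282),50))
c=lambda x,y:(200+x/4,200+y/4); s=lambda x,y:(270+x/4,160+y/4)
print("medium rear top",onz("scene",c(233,285),58),onz("scene",c(188,357),58),onz("side",s(500,434),58),onz("side",s(617,430),58),"bot",onz("side",s(488,522),4),onz("side",s(602,508),4))
E
```

```text
[array([428.5, -37.4,  64. ]), array([494.6, -26.1,  64. ]), array([ 447.1, -165.6,   64. ]), array([ 513.3, -153.9,   64. ])]
[461.55 -31.75  64.  ] [ 480.2  -159.75   64.  ] [470.875 -95.75   64.   ] 98.28983980478725 129.3515461832598
cap [462.4 -40.2  70. ] lip rear top [416.2 -33.9  74. ] [505.2 -21.7  74. ]
decoy lip [ 390.7 -158.5   30. ] [ 385.7 -128.9   50. ]
medium rear top [623.6 -74.3  58. ] [680.6 -68.9  58. ] [626.6 -70.6  58. ] [683.1 -70.2  58. ] bot [625.1 -79.4   4. ] [683.3 -72.4   4. ]
```

Request:
arm_command --pt "1 -0.1 0 -2 0 0 -1" --pt "1 0 0 -2.5 0 0 0" --pt "1 0 0 -2.5 0 0 0" --pt "1 0 0 -2.5 0 0 0" --pt "1 0 0 -2 0 0 0" --pt "1 0 0 -1.3 0 0 0" --pt "1 0 0 0 0 0 0" --pt "0.5 0 0 0 0 0 0" --pt "0.5 0 0 0 0 0 0" --pt "0.5 0 0 0 0 0 0" --pt "0.5 0 0 0 0 0 0"

```text
clock: 19.08
eef_pos: [469.8, -81.1, 22.4]
tool_rot: [-1.107, 1.56, -2.529]
force: [0.2, 0.6, -2.1]
width: 67.4
```

```bash
python3 - <<'E'
from h import *
st=ctrl.read_state(); print(st["eef_pos"],R.from_euler('xyz',st["tool_rot"]).as_matrix().round(3),st["qpos"].round(2),st["width"],st["force"])
cv2.imwrite("pics/w16.png",ctrl.get_image("wrist"))
cv2.imwrite("pics/s16.png",ctrl.get_image("side"))
crop("pics/s16.png","pics/s16c.png",240,160,400,350,4)
E
```

```text
[469.81188522 -81.1031494   22.35435262] [[-0.009  0.989  0.149]
 [-0.006  0.149 -0.989]
 [-1.    -0.01   0.005]] [ 0.23  0.76 -0.18  2.13  0.46  0.3  -0.2 ] 67.39219373578679 [ 0.22917428  0.63846353 -2.12767596]
```

View pics/s16c.png

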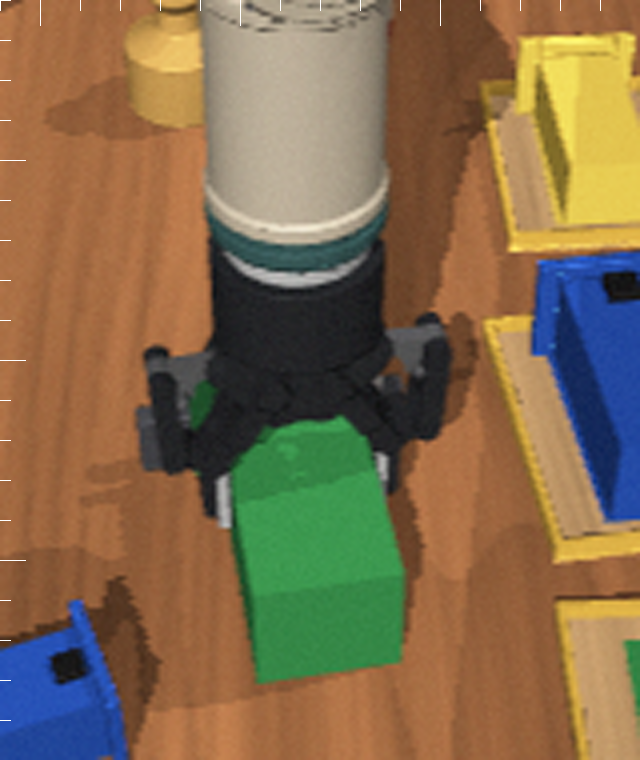

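View pics/w16.png

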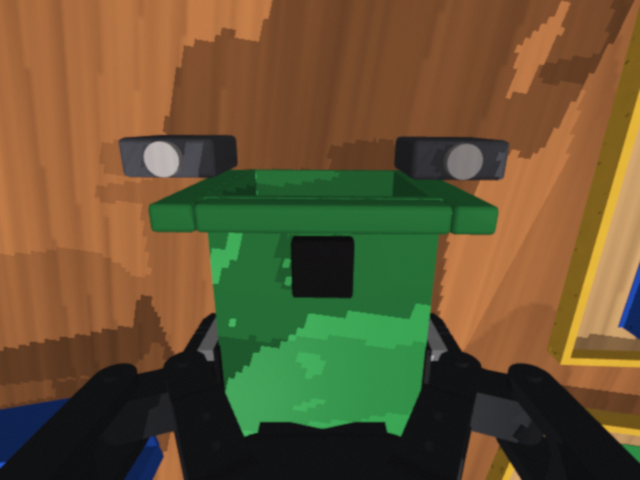

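Request:
arm_command --pt "0.5 0 0 1.5 0 0 0" --pt "0.5 0 -0.5 3 0 0 0" --pt "0.5 0.5 -0.5 3 0 0 0" --pt "0.5 1.5 -1 2 0 0 -1" --pt "0.5 2 -1.3 0 0 0 -1" --pt "0.5 2.2 -1.5 0 0 0 -1" --pt "0.5 2.2 -1.5 0 0 0 -1" --pt "0.5 2.2 -1.5 0 0 0 -1" --pt "0.5 2.2 -1.5 0 0 0 -1" --pt "0.5 2.2 -1.5 0 0 0 -1" --pt "0.5 2 -1.3 0 0 0 -1" --pt "0.5 1.4 -1 0 0 0 -1" --pt "0.5 0 0 0 0 0 0" --pt "0.5 0 0 0 0 0 0"

```text
clock: 20.35
eef_pos: [652.6, -212.7, 116.0]
tool_rot: [-1.23, 1.557, -2.81]
force: [0.6, -0.4, -1.6]
width: 67.4
```

```bash
python3 - <<'E'
from h import *
st=ctrl.read_state(); print(st["eef_pos"],R.from_euler('xyz',st["tool_rot"]).as_matrix().round(3),st["width"],st["force"])
cv2.imwrite("pics/w17.png",ctrl.get_image("wrist"))
cv2.imwrite("pics/s17.png",ctrl.get_image("side"))
crop("pics/s17.png","pics/s17c.png",330,200,490,400,4)
E
```

```text
[ 652.6051949  -212.73574522  115.99691348] [[-0.013  1.    -0.009]
 [-0.004 -0.009 -1.   ]
 [-1.    -0.013  0.005]] 67.37498819771456 [ 0.57575434 -0.39609415 -1.60778498]
```

View pics/s17c.png

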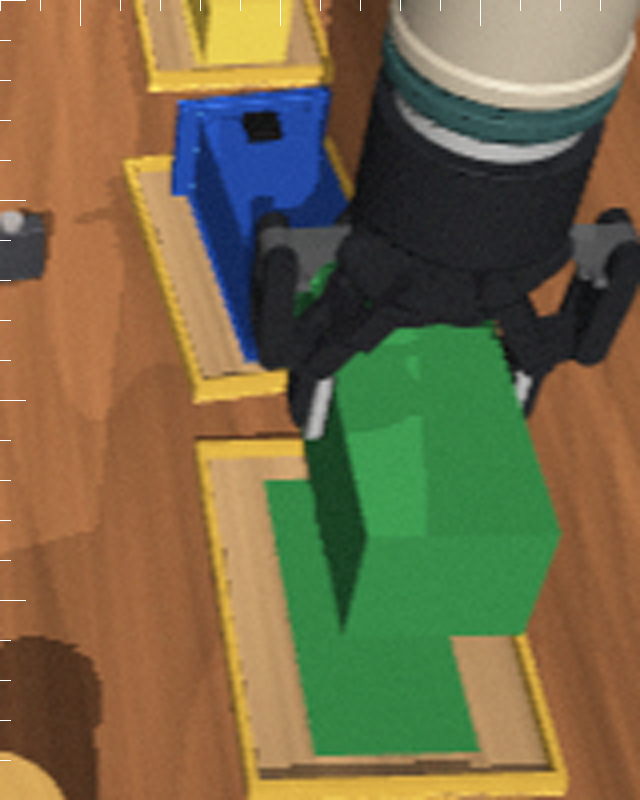

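View pics/w17.png

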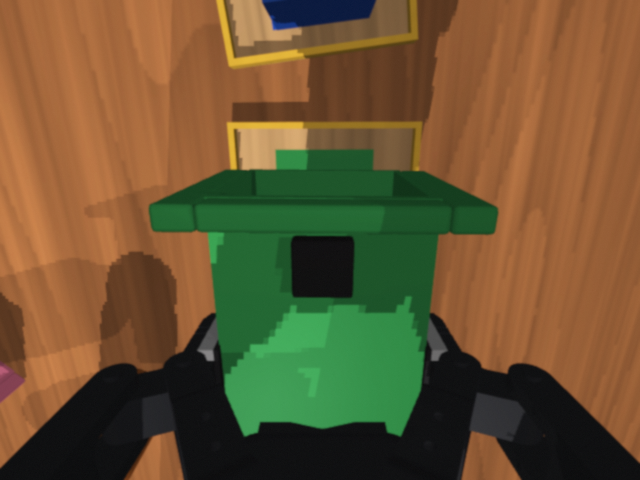

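Request:
arm_command --pt "0.5 0 0 -2.5 0 0 0" --pt "0.5 0 0 -2.5 0 0 0" --pt "0.5 0 0 -2 0 0 0" --pt "0.5 0 0 -1 0 0 0" --pt "0.5 0 0 -0.5 0 0 0" --pt "0.5 0 0 -0.3 0 0 0" --pt "0.5 0 0 -0.1 0 0 0" --pt "0.5 0 0 0 0 0 0"

```text
clock: 21.12
eef_pos: [653.6, -212.2, 28.5]
tool_rot: [-1.121, 1.559, -2.699]
force: [-0.1, 0.1, -1.9]
width: 67.1
```

```bash
python3 - <<'E'
from h import *
st=ctrl.read_state(); print(st["eef_pos"],st["width"],st["force"])
cv2.imwrite("pics/s18.png",ctrl.get_image("side"))
crop("pics/s18.png","pics/s18c.png",330,200,490,400,4)
E
```

```text
[ 653.63402672 -212.16268934   28.53474636] 67.13108147923647 [-0.06447384  0.12902667 -1.86130382]
```

View pics/s18c.png

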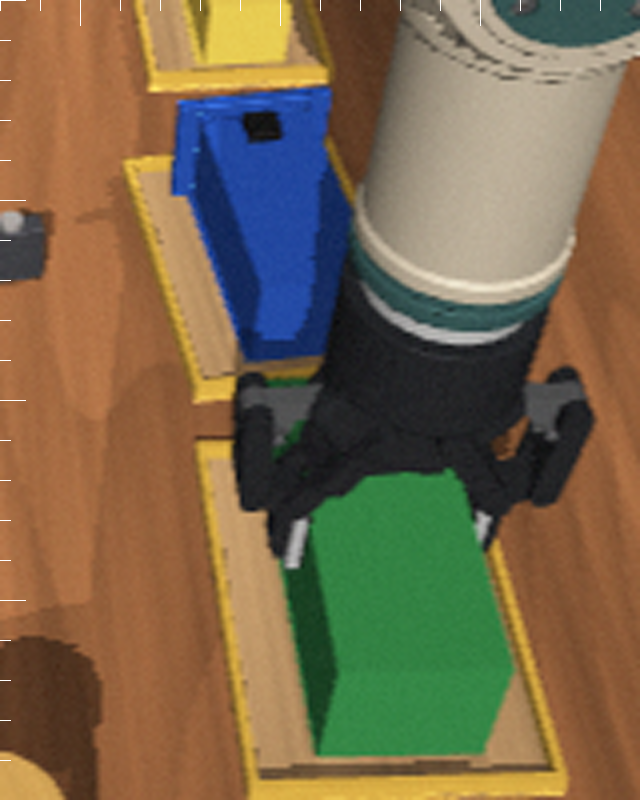

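Lower about 2 mm more, release and retreat.

Request:
arm_command --pt "0.5 0 0 -0.2 0 0 0" --pt "0.5 0 0 0 0 0 0" --pt "1 0 0 0 0 0 0" --pt "1 0 0 0 0 0 0" --pt "1 0 0 0 0 0 0" --pt "1 0 0 0 0 0 0" --pt "1 0 0 2 0 0 0" --pt "1 0 0 3 0 0 0" --pt "1 0 0 3 0 0 0" --pt "1 0 0 3 0 0 0" --pt "1 0 0 3 0 0 0" --pt "1 0 2 3 0 0 0" --pt "1 -3 3 1 0 0 0" --pt "1 -3 3 0 0 0 0" --pt "1 -3 3 0 0 0 0" --pt "1 -3 3 0 0 0 0" --pt "1 -3 3 0 0 0 0" --pt "1 0 0 0 0 0 0" --pt "1 0 0 0 0 0 0"

```text
clock: 22.75
eef_pos: [505.1, -43.8, 205.8]
tool_rot: [-1.189, 1.558, -2.764]
force: [-0.3, -0.8, 0.8]
width: 85.3
```

```bash
python3 - <<'E'
from h import *
st=ctrl.read_state(); print(st["eef_pos"],st["width"],st["force"],st["clock"])
cv2.imwrite("pics/s19.png",ctrl.get_image("side"))
cv2.imwrite("pics/c19.png",ctrl.get_image("scene"))
crop("pics/s19.png","pics/s19c.png",330,150,490,350+50,3)
crop("pics/c19.png","pics/c19c.png",150,220,410,380,3)
for l in ["small_center","medium_center","large_center","glue_center","jar_center","weight_center"]:
    for c in ("scene","side"): print(l,c,[(round(d["conf"],2),np.round(d["centre"]).tolist()) for d in ctrl.spot_in(l,c)])
E
```

```text
[505.08130411 -43.77276341 205.77365004] 85.26182865146966 [-0.3033579  -0.80232254  0.75830699] 22.75
small_center scene [(0.63, [495.0, -348.0, 73.0]), (0.6, [665.0, 224.0, 46.0])]
small_center side [(0.65, [651.0, 197.0, 50.0])]
medium_center scene [(0.64, [660.0, 3.0, 57.0]), (0.43, [373.0, -190.0, 39.0])]
medium_center side [(0.62, [338.0, -204.0, 38.0]), (0.6, [320.0, -369.0, 51.0]), (0.58, [638.0, -28.0, 56.0])]
large_center scene [(0.86, [664.0, -206.0, 64.0]), (0.37, [700.0, -182.0, 5.0])]
large_center side [(0.71, [650.0, -238.0, 68.0]), (0.71, [427.0, -15.0, 26.0])]
glue_center scene [(0.71, [530.0, 367.0, 86.0])]
glue_center side [(0.54, [512.0, 335.0, 8.0]), (0.48, [650.0, -243.0, 67.0])]
jar_center scene [(0.93, [492.0, -347.0, 75.0]), (0.71, [703.0, -182.0, 5.0])]
jar_center side [(0.89, [482.0, -375.0, 96.0]), (0.71, [507.0, 336.0, 11.0]), (0.71, [399.0, 281.0, 46.0])]
weight_center scene [(0.65, [423.0, 302.0, 48.0]), (0.15, [666.0, 223.0, 47.0])]
weight_center side [(0.55, [401.0, 277.0, 45.0])]
```

View pics/s19.png

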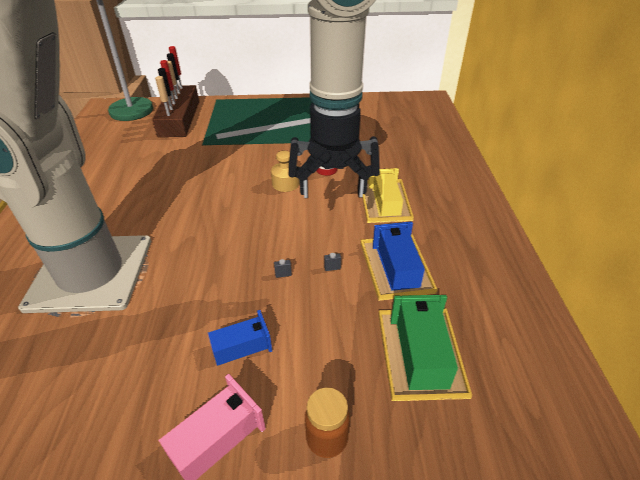

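View pics/s19c.png

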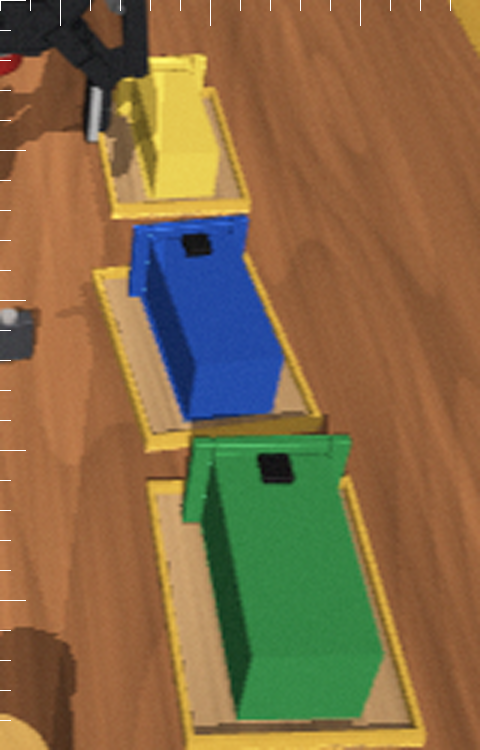

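View pics/c19c.png

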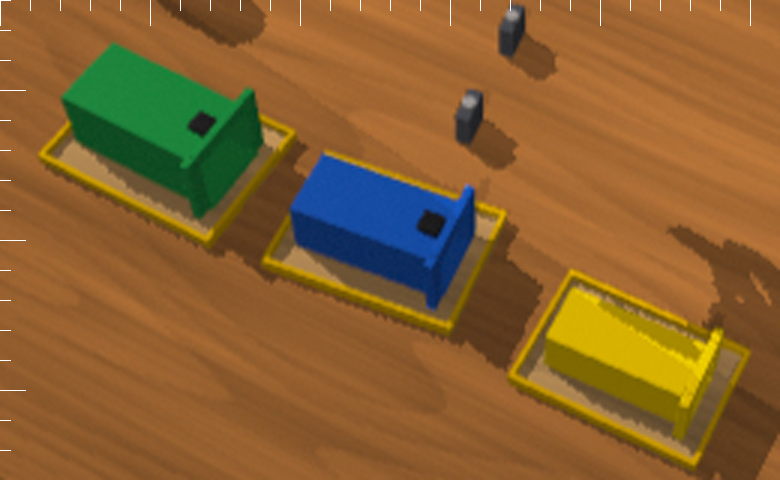

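```bash
python3 - <<'E'
from h import *
s=lambda x,y:(330+x/3,150+y/3); c=lambda x,y:(150+x/3,220+y/3)
print("large rear bot",onz("side",s(239,718),4),onz("side",s(361,717),4),"top",onz("scene",c(114,44),68),onz("scene",c(64,98),68),onz("side",s(252,655),68),onz("side",s(383,657),68))
ctrl.finish_job()
E
```

```text
large rear bot [ 621.9 -292.4    4. ] [ 688.4 -294.2    4. ] top [ 619.8 -287.9   68. ] [ 686. -288.   68.] [ 620.3 -292.5   68. ] [ 686.9 -296.1   68. ]
the job is handed in; nothing more can be done
```

I pulled the yellow tub out of the blue one first, then the blue one out of the green one, with the green lip held against the stop. Each tub now lies flat on its back in its own bay. I handed the job in at about 23 s, and no verdict is reported.

**Position in the bays:** measured from the last pictures, the middles are off their bay centres by:

| Tub | Along bay width | Along bay length |
|---|---|---|
| Small | about 5 mm | about 4 mm |
| Medium | about 2 mm | about 2 mm |
| Large | under 2 mm | under 2 mm |

The limit is 22 mm, and all three looked flat and at rest in both camera views. I checked flatness by eye only; I did not measure it.

**Bystanders:** the glue can, jar and weight were found within about 6 mm of their starting spots. That is within the detector's scatter. The one exception was a side-camera reading for the glue can, taken while the arm covered most of it. The gripper ended open and clear of everything.

**Reach limit:** near the base, joint 6 hit its limit on the first grasp. It held the yellow tub about 17 mm higher than I intended, but the grip and the pull were still clean.

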